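# Weigh hard cheese and load the food processor

### The arm

A 7-joint arm with a two-finger parallel gripper is mounted at the origin on the work surface. World frame = base frame: x ahead of the robot, y to its left, z up, the work surface at z = 0. Lengths are in m, angles in rad, forces in N, time in s.
With the tool pointing down it reaches from about 0.4 to 0.85 m from the base axis. Payload 10.4 kg.
Tool frame: the origin (TCP) lies midway between the tips of the shut fingers; the grasp point (between the pads) lies 19 mm behind it (manip.grasp_offset is the distance from the TCP to the grasp point, in m); z points along the fingers, y is the line along which they close (so a half turn about z gives the same grasp; the last joint's range is limited). The gripper opens to 85 mm and grips with 20 to 120 N. Pads are 22 mm wide; open, the fingers measure 114 mm over their backs; the gripper's body (76 mm by 85 mm) begins 54 mm behind the grasp point. The pads swing forward as they close: fully open they stand 13 mm farther back than shut.
Start: joints at [-1.21, 0.332, -0.065, 1.46, 0.022, 1.35, -0.088], TCP at [0.234, 0.58, 0.231] pointing down, gripper open.
Joint ranges: [-2.6, 2.6], [-0.5, 2.12], [-1.47, 1.34], [0.16, 2.42], [-1.27, 4.41], [0.06, 2.06], [-2.6, 2.6]. Speed limits (rad/s): [2.22, 2.22, 2.79, 2.79, 3.14, 3.14, 3.14].

### API

Orientations are given as a unit quaternion [x, y, z, w].
In Python, from workcell import manip gives the robot as it stands.
- The arm moves only by the tool send_path, called as name(argument=value, ...) on one line, values as JSON. Schema: {"type":"object","properties":{"motion":{"type":"string"},"clamp_n":{"type":"number"},"only":{"type":"string"},"quiet":{"type":"boolean"},"lines":{"type":"string"}},"required":["motion"],"additionalProperties":false}. motion is a string of 1 to 20 rows, one to a line, with the numbers parted by commas; each row has 7 numbers: a rotation vector rx, ry, rz in units of 0.2 rad, then dx, dy, dz in mm, then the opening from 0.0 (shut) to 1.0 (fully open); each row is the pose to reach, as a shift and turn from the pose commanded when the call began, along the tool's axes at that moment; what a row does not reach only later rows make up. A row lasts 1/8 s, in which the tool goes at most 0.0625 m and 0.188 rad, less where a joint would pass 70% of its speed; a pose out of reach is approached as far as the arm can. The fingers move at their own pace and stop on an object; clamp_n is the grip in N (left out, the last holds). Time passes only in rows, so rows that do not move let the fingers close. The tool returns the time, the measured TCP pose, the force, the opening and the grip force at its end. only (a regular expression) keeps the lines of the reply that match it, lines (a string "A,B") keeps lines A to B, and quiet returns only ok. Input that does not fit is refused with a message, and nothing moves.
- manip.get_obs(): the state, without advancing time (a new reading comes with each control period).
- manip.camera(name): name is "side" or "top"; returns the picture (384x512x3 uint8, blue, green, red); there is no depth.
- manip.calibration(name): a dict with "fx", "fy", "cx", "cy" (pixels), "k1" (the pictures are not rectified: a ray, as slopes to the right and down, at radius r is drawn at 1 + k1 r^2 times it, then the intrinsics apply), "world_from_camera" (4x4, takes a point from camera to world coordinates). Camera axes: x right, y up, looking along -z (the intrinsics and any distortion apply to the point x, -y, -z); pixel columns grow to the right and rows downward; lengths in m; the calibration is good to about 2 mm. A picture is of the moment at which its call begins. calibration takes no time and is no camera call.
- manip.hand_in(): hands the job in; it is judged then, once.
The state is a dict: "clock": time; "joint_pos": joint angles; "joint_velocities": joint speeds; "tau": joint torques, N m; "position": TCP position; "ee_rot": TCP orientation; "ft_force": force on the tool from outside, world axes, zero at the start; "torque": the same for the moment, N m; "grip_width": opening from 0.0 (shut) to 1.0 (fully open); "grasp_force": force on a finger pad.
Only numpy, scipy, OpenCV 4.12 (cv2) and the standard library are available. Lean on these libraries where they do the work, as an engineer would, in place of code of your own. Each camera call takes 0.05 s, during which the arm holds its last target. There are 200 camera calls.

### The job

Get the cheese into the food processor for chopping. First turn the scale's tare knob so that the needle reads zero while the platform is empty and let go of it, then put every piece of cheese that is out (three or four) on the scale platform so that all of them are weighed together, and finally load all of them into the processor bowl; but before any cheese goes into the bowl, stand the S-blade on the drive spindle, turn it until the splines mesh and push it fully home. Finish with the scale empty and still reading zero, and do not disturb the pepper mill, mug or jar.

Things in the scene. Friction and masses are not known exactly. Their poses are not given: they have to be found in the camera images.
- bowl_floor (a point): Centre of the inner floor of the processor's clear round bowl (open on top, fixed to the machine, axis vertical; inner radius 94 mm at the floor, 100 mm at the rim; wall 4 mm; inner depth 118 mm). The floor is 66 mm above the worktop. The machine cannot move.
- bowl_rim (a point): Centre of the processor bowl's mouth, 184 mm above the worktop. The point's axes are those of the machine: its white motor tower (210 x 150 mm, 239 mm high with the switch) is centred 193 mm from the bowl axis on the -y side; the grey bowl handle sticks out 50 mm on the +y side, below the rim.
- spindle_foot (a point): Foot of the drive spindle, on the bowl axis at floor level; the frame turns with the spindle. A smooth steel pin 16 mm in diameter, 70 mm tall with a tapered tip (last 8 mm), and four red splines 5.5 mm wide that stick out to 14 mm from the axis along this frame's +x, +y, -x and -y axes and reach from 2 to 38 mm above the floor.
- spindle (a joint): Angle of the drive spindle about the vertical axis, rad, counter-clockwise from above. The spindle turns only stiffly (about 0.3 N m): light rubbing does not turn it.
- blade: S-blade: an upright grey hub 40 mm across (octagonal to the fingers: grip it across the body's x or y axis or 45 degrees between), 90 mm tall, about 140 g, with two thin steel blades that sweep a circle of 81 mm radius, 16 mm (towards +x) and 40 mm (towards -x) above the underside. Origin: centre of the hub's underside, z up. At the start it stands upright on the worktop.
- hub_mouth (a point): Mouth of the hub's bore (31 mm), same point and axes as blade. Inside are four keys 5.5 mm wide at 45, 135, 225 and 315 degrees from the x axis (red ribs on the cap show them), reaching inwards to 9.5 mm from the axis, 6 to 62 mm above the underside. They slide along the pin and must go between the splines: blade axes along the spindle's axes, any quarter turn, 11 degrees of play.
- hub_cap (a point): Top of the blade's hub, on its axis, 90 mm above its underside. Out of mesh the keys rest on the spline tops and the hub's underside stays 32 mm above the bowl floor; fully home the underside is on the bowl floor.
- dial_centre (a point): Centre of the scale's round dial, which faces up, 44 mm above the worktop. The green scale (350 x 200 mm) stands on the worktop and cannot move. The point's x axis points from the dial to the platform.
- tare (a joint): Angle of the tare knob, rad, counter-clockwise from above; the white dial plate with its graduations and red zero mark turns with the knob. It stays where it is left (friction 0.04 N m). At 0 the zero mark points along the scale's +x axis.
- needle (a joint): Angle of the blue needle, rad, counter-clockwise from above, measured from the scale's +x axis. It is 0 with an empty platform and goes clockwise (negative) with the load, one turn for 2 kg. The scale reads zero when tare equals needle.
- tare_grip (a point): Where to grip the tare knob: on its axis, 67 mm above the worktop. The knob is a black bar 42 mm long (along this frame's x axis, which points to the zero mark), 14 mm wide and 25 mm high, its top 6 mm above this point, on a round foot 43 mm in diameter.
- zero_mark (a point): Red zero mark on the turning dial plate, 50 mm from the dial centre.
- needle_tip (a point): Point near the end of the blue needle, 50 mm from the dial centre. The dial has 40 graduations (50 g, 9 degrees each).
- platform_top (a point): Centre of the floor of the scale's steel platform, a level tray 200 mm (this frame's x) by 190 mm (y) outside, with a rim 3 mm thick that stands 8 mm above the floor; floor 66 mm above the worktop; it sinks about 8 mm per kg.
- cheese1: Piece of hard yellow cheese with a brown rind at one end: a bar 74 mm long (x), 32 mm wide (y), 30 mm high (z), about 85 g; origin at the centre of its underside. At the start it lies flat on a wooden board 16 mm thick. It may be absent.
- cheese2: Piece of hard yellow cheese with a brown rind at one end: a bar 74 mm long (x), 32 mm wide (y), 30 mm high (z), about 85 g; origin at the centre of its underside. At the start it lies flat on a wooden board 16 mm thick. It may be absent.
- cheese3: Piece of hard yellow cheese with a brown rind at one end: a bar 74 mm long (x), 32 mm wide (y), 30 mm high (z), about 85 g; origin at the centre of its underside. At the start it lies flat on a wooden board 16 mm thick. It may be absent.
- cheese4: Piece of hard yellow cheese with a brown rind at one end: a bar 74 mm long (x), 32 mm wide (y), 30 mm high (z), about 85 g; origin at the centre of its underside. At the start it lies flat on a wooden board 16 mm thick. It may be absent.
- pepper_mill: Bystander: dark wooden pepper mill, 54 mm across, 152 mm high; origin at the centre of its underside.
- mug: Bystander: blue mug, 80 mm across, 90 mm high; origin at the centre of its underside.
- jar: Bystander: amber glass jar, 72 mm across, 100 mm high; origin at the centre of its underside.

How it is judged:
By the outcome, as a careful person would: the job done as asked, in the order asked, and still so for the second after the job is handed in, with the robot touching nothing.
Of cheese1, cheese2, cheese3, cheese4 only 3 to 4 are there at a start; the rules pass over those that are not, and their reading is None.
At some moment in a run one of cheese1, cheese2, cheese3, cheese4 may be knocked a few centimetres aside while the robot is not near it.
It also fails if it takes over 210 s, if anything falls off the work surface, if the arm or the gripper's body presses on something with over 40 N, if the wrist force passes 120 N, or if a joint passes its speed limit or range.

## Working session

There is one attempt and no reset: what is moved stays moved. The work goes in short steps, Python scripts to look and compute and a tool call to move; the robot and the scene stay as the last step left them, time stands still between calls to the robot, and variables do not carry over. Pictures are saved under pics/ and viewed, at most 14 in all, crops included, and the job is handed in when it is done.

```bash
ls; mkdir -p pics; python3 - <<'E'
from workcell import manip
import cv2
o=manip.get_obs();print(o)
for n in("top","side"):
    print(n,manip.calibration(n)); im=manip.camera(n); cv2.imwrite(f"pics/{n}0.png",cv2.resize(im,(800,600),interpolation=cv2.INTER_CUBIC)); cv2.imwrite(f"pics/{n}0raw.png",im)
E
```

```text
pics
workcell.py
{'clock': 0.0, 'joint_pos': array([-1.20959396,  0.33287955, -0.06472448,  1.46096728,  0.02157297,
        1.34988785, -0.08849292]), 'joint_velocities': array([ 0.00019821, -0.00060762,  0.00112186,  0.00174524, -0.00067731,
        0.00036662,  0.00047638]), 'tau': array([-8.91305499e-04, -6.25447154e+01,  4.84644959e-02, -3.91619432e+01,
        1.61033770e-02,  9.71461268e-03, -4.83292740e-05]), 'position': array([0.23386985, 0.57917936, 0.23049879]), 'ee_rot': array([ 1.90702985e-01,  9.81647517e-01, -7.13607770e-04, -1.21680583e-04]), 'ft_force': array([-0.48833534, -0.19216618, -0.26103774]), 'torque': array([ 0.01549543, -0.00551231,  0.03011299]), 'grasp_force': 0.0, 'grip_width': 1.0003295959378142}
top {'fx': 382.996475934063, 'fy': 382.996475934063, 'cx': 253.5491737729454, 'cy': 188.040098079843, 'k1': -0.13290231456252397, 'world_from_camera': array([[ 0.01796628,  0.9909747 , -0.13283961,  0.44893606],
       [-0.99973151,  0.01974959,  0.01211904,  0.04235543],
       [ 0.01463319,  0.13258621,  0.99106345,  1.25655515],
       [ 0.        ,  0.        ,  0.        ,  1.        ]])}
side {'fx': 450.6156938871405, 'fy': 450.6156938871405, 'cx': 265.3735332869294, 'cy': 189.15921240765528, 'k1': 0.013579513839313674, 'world_from_camera': array([[ 0.77205679,  0.41287129, -0.4831828 , -0.01601825],
       [-0.63554132,  0.50625392, -0.58291869, -0.68990761],
       [ 0.0039428 ,  0.75712896,  0.65325354,  0.92082846],
       [ 0.        ,  0.        ,  0.        ,  1.        ]])}
```

View pics/top0.png

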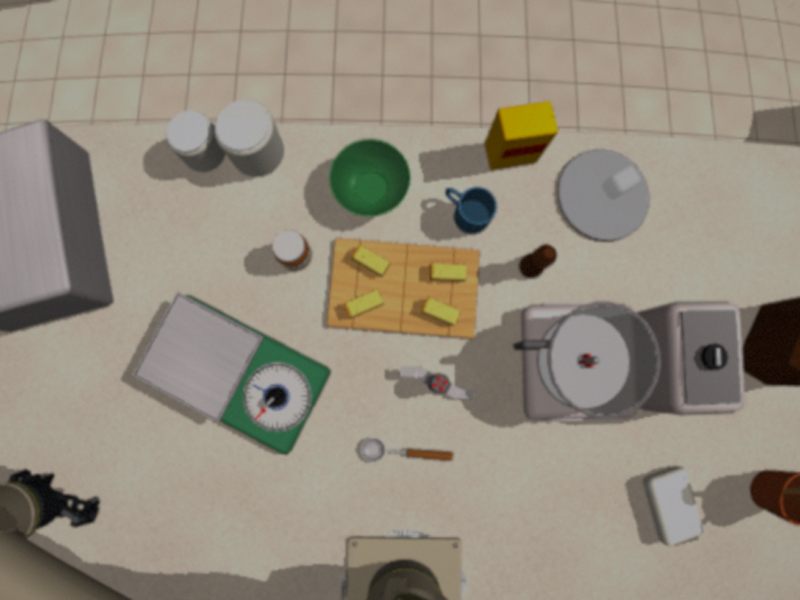

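View pics/side0.png

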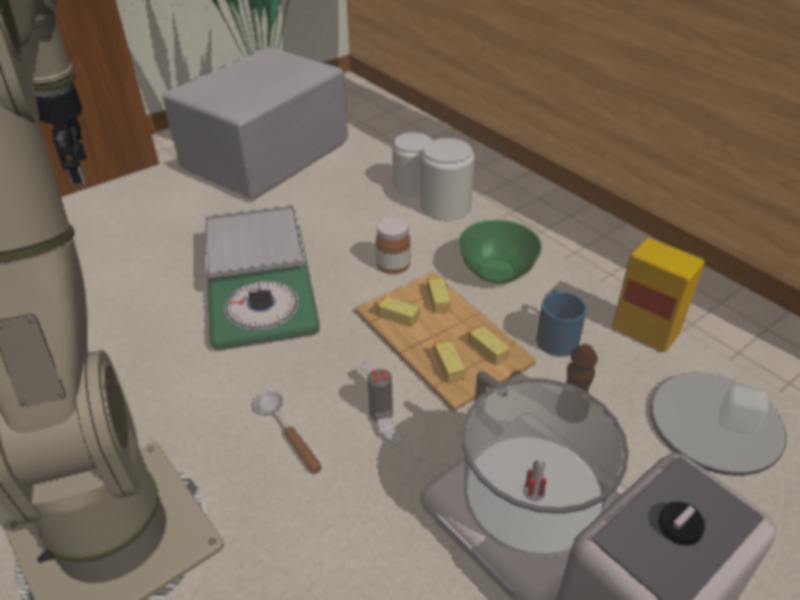

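The top view shows the dial at (277,397), the blade at (438,383), the spindle at (588,361), and four cheeses on the board at (370,261), (449,272), (365,304) and (441,312). The side view agrees. I'll enlarge these areas.

```bash
cat > h.py <<'E'
import numpy as np, cv2
from workcell import manip
from scipy.spatial.transform import Rotation as R
def K(n):
    c=manip.calibration(n); return c,np.array([[c['fx'],0,c['cx']],[0,c['fy'],c['cy']],[0,0,1]]),np.array([c['k1'],0,0,0.])
def world(n,uv,z):
    c,k,d=K(n); p=cv2.undistortPointsIter(np.array(uv,float).reshape(-1,1,2),k,d,None,None,(3,100,1e-10)).reshape(-1,2)
    T=np.array(c['world_from_camera']); r=np.c_[p[:,0],-p[:,1],-np.ones(len(p))]@T[:3,:3].T
    return T[:3,3]+r*((z-T[2,3])/r[:,2])[:,None]
def pix(n,X):
    c,k,d=K(n); T=np.linalg.inv(c['world_from_camera']); q=np.reshape(X,(-1,3))@T[:3,:3].T+T[:3,3]
    return cv2.projectPoints(q*[1,-1,-1],np.zeros(3),np.zeros(3),k,d)[0].reshape(-1,2)
def crop(im,x,y,w=100,h=75,s=4): return cv2.resize(im[y:y+h,x:x+w],None,fx=s,fy=s,interpolation=cv2.INTER_CUBIC)
def go(x,y,z,psi=None):
    """shift in tool axes from the measured pose to TCP x,y,z pointing straight down, closing line at angle psi (world)"""
    o=manip.get_obs(); r=R.from_quat(o['ee_rot']); d=r.inv().apply(np.array([x,y,z])-o['position'])
    rv=np.zeros(3)
    if psi is not None:
        best=None
        for k in(0,np.pi):
            a=psi+k; Y=np.array([np.cos(a),np.sin(a),0]);Z=np.array([0,0,-1.]);X=np.cross(Y,Z)
            v=(r.inv()*R.from_matrix(np.c_[X,Y,Z])).as_rotvec()
            print('rot',v.round(3))
    print('shift',d.round(4),'pos',o['position'].round(4),'q',o['joint_pos'].round(2),'F',o['ft_force'].round(1),'t',round(o['clock'],2))
E
python3 - <<'E'
from h import *
im=cv2.imread('pics/top0raw.png')
g=[crop(im,130,215),crop(im,210,147),crop(im,240,205,),crop(im,326,193)]
cv2.imwrite('pics/c1.png',np.vstack([np.hstack(g[:2]),np.hstack(g[2:])]))
E
```

```text
(no output)
```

View pics/c1.png

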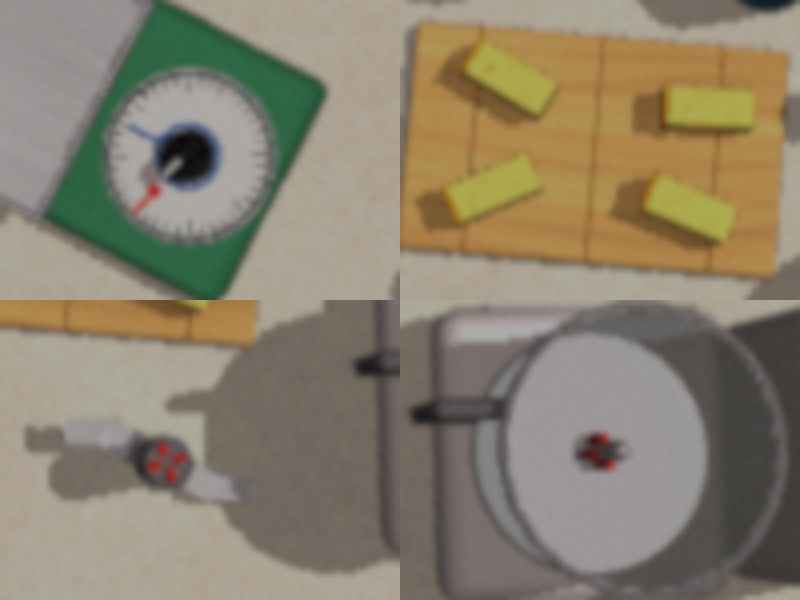

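Crop readings:
- **Dial:** centre (190,157), zero mark (136,213), needle (130,125).
- **Cheeses:** all four outlines are clear.
- **Hub:** cap at (169,461), with red ribs.
- **Spindle:** pin tip about (618,450), with red splines around (597,452). I need a closer look at it.

```bash
python3 - <<'E'
from h import *
def w(n,x0,y0,ox,oy,pts,z,s=4): return world(n,[(x0+(u-ox+.5)/s-.5,y0+(v-oy+.5)/s-.5) for u,v in pts],z)
P=w('top',130,215,0,0,[(190,157),(136,213),(130,125)],.044)
a=lambda d:np.degrees(np.arctan2(d[1],d[0]))
print('dial',P[0].round(4),'zero ang',a(P[1]-P[0]),'needle',a(P[2]-P[0]), np.linalg.norm(P[1:]-P[0],axis=1))
for n,c in dict(A=[(482,40),(556,85),(541,118),(466,74)],B=[(667,87),(752,88),(753,128),(666,127)],C=[(446,186),(529,155),(543,187),(461,222)],D=[(655,177),(737,207),(721,242),(644,211)]).items():
    q=w('top',210,147,400,0,c,.046)
    d=q[1]+q[2]-q[0]-q[3]; print(n,q.mean(0).round(4),'long ang',a(d),np.linalg.norm(d)/2,np.linalg.norm(q[0]-q[3]))
q=w('top',240,205,0,300,[(169,461),(152,462),(167,449),(187,461),(172,476)],.09);print('hub',q.round(4),[a(v-q[1:].mean(0)) for v in q[1:]])
e=w('top',240,205,0,300,[(66,432),(250,490)],.03);print('ends',e.round(4),a(e[1]-e[0]))
print('pin tip',w('top',326,193,400,300,[(620,450)],.136))
T=cv2.imread('pics/top0raw.png');S=cv2.imread('pics/side0raw.png')
# side: spindle at (343,308); hub (242,250)
cv2.imwrite('pics/c2.png',np.vstack([np.hstack([crop(T,361,216,32,24,12.5),crop(S,327,288,32,24,12.5)]),np.hstack([crop(T,266,232,32,24,12.5),crop(S,130,180,64,48,6.25)])]))
E
```

```text
dial [0.398  0.2639 0.044 ] zero ang 137.41195215709905 needle 63.97471771422604 [0.06096371 0.05410086]
A [0.6803 0.0806 0.046 ] long ang -120.075621312208 0.07017311453973349 0.030656633075562545
B [ 0.6605 -0.0791  0.046 ] long ang -89.44817487824218 0.06933152000453191 0.03259398757236871
C [0.5924 0.0916 0.046 ] long ang -66.88488575476032 0.07064729668902255 0.031226210993118574
D [ 0.578  -0.0634  0.046 ] long ang -110.0277938861759 0.06774550683319319 0.028688269700962967
hub [[ 0.4334 -0.0608  0.09  ]
 [ 0.4325 -0.0479  0.09  ]
 [ 0.4424 -0.0592  0.09  ]
 [ 0.4336 -0.0744  0.09  ]
 [ 0.4222 -0.0632  0.09  ]] [np.float64(90.86644929088429), np.float64(11.626533144260874), np.float64(-85.9266966574906), np.float64(-169.17347710594413)]
ends [[ 0.4543  0.0163  0.03  ]
 [ 0.4105 -0.131   0.03  ]] -106.53036011415736
pin tip [[ 0.48045101 -0.35136912  0.136     ]]
```

View pics/c2.png

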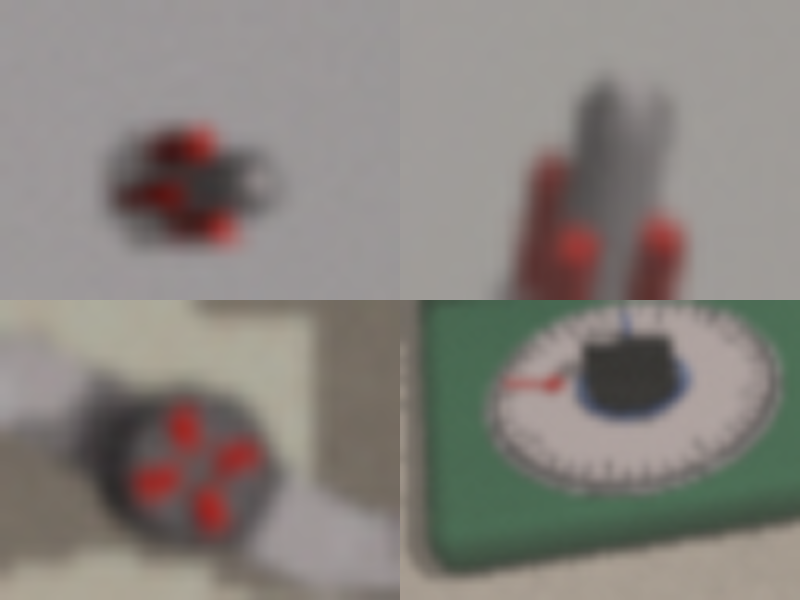

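In the close crop, the hub ribs are at (184,425), (238,457), (211,508) and (157,482). The spline tops are at (200,143), (222,230) and (172,193) in the top view, and (575,247), (662,238) and (547,162) in the side view.

```bash
python3 - <<'E'
from h import *
from scipy.optimize import least_squares
c=lambda pts,x0,y0,ox,oy,s=12.5: np.array([(x0+(u-ox+.5)/s-.5,y0+(v-oy+.5)/s-.5) for u,v in pts])
t=c([(200,143),(222,230),(172,193)],361,216,0,0); s=c([(575,247),(662,238),(547,162)],327,288,400,0)
tip=c([(258,182)],361,216,0,0); tipS=c([(625,95)],327,288,400,0)
def mod(p,r=.012,z=.104):
    th=p[2]+np.arange(4)*np.pi/2; return np.c_[p[0]+r*np.cos(th),p[1]+r*np.sin(th),np.full(4,z)]
def res(p):
    X=mod(p); out=[]
    for n,q in(('top',t),('side',s)):
        m=pix(n,X)
        for v in q: out+=list(m[np.argmin(((m-v)**2).sum(1))]-v)
    return np.array(out)
for a in(0,.4,.8,1.2):
    f=least_squares(res,[.48,-.351,a]); print(f.x[:2].round(4),np.degrees(f.x[2])%90,f.cost)
print('tip',world('top',tip,.136),world('side',tipS,.134))
q=world('top',c([(184,425),(238,457),(211,508),(157,482)],266,232,0,300),.09)
m=q.mean(0);print('hub',m.round(4),[(np.degrees(np.arctan2(*(v-m)[1::-1]))-45)%90 for v in q])
pf=world('top',np.array([(180,295),(262,345),(218,420),(136,373)])*.64,.072);print('plat',pf.round(3),pf.mean(0))
d=lambda v:np.degrees(np.arctan2(v[1],v[0]))
print([d(pf[i]-pf[i-1]) for i in range(4)],'dial->plat',d(pf.mean(0)-[.398,.2639,0]))
go(.398,.2639,.15,np.radians(47.4))
E
```

```text
[ 0.4796 -0.355 ] 12.464697459360728 1.6526273879385707
[ 0.4796 -0.355 ] 12.464728320276434 1.6526273879371196
[ 0.4796 -0.355 ] 12.464715543386404 1.6526273879338769
[ 0.4796 -0.355 ] 12.464713846058388 1.6526273879339115
tip [[ 0.48053912 -0.35308114  0.136     ]] [[ 0.47826811 -0.35594513  0.134     ]]
hub [ 0.4331 -0.0592  0.09  ] [np.float64(63.229307859939766), np.float64(60.90425117651222), np.float64(64.4294925914088), np.float64(64.78687171231769)]
plat [[0.597 0.465 0.072]
 [0.5   0.292 0.072]
 [0.35  0.374 0.072]
 [0.437 0.547 0.072]] [0.47089608 0.41961408 0.072     ]
[np.float64(-27.256189466474442), np.float64(-119.19808685266135), np.float64(151.30636976422278), np.float64(63.32671842992144)] dial->plat 64.91380018142627
rot [-0.001  0.     0.36 ]
rot [-0.000e+00 -2.000e-03 -2.782e+00]
shift [-0.2702 -0.2308  0.0809] pos [0.2339 0.5792 0.2306] q [-1.21  0.33 -0.06  1.46  0.02  1.35 -0.09] F [0.1 0.  0.5] t 0.1
```

Everything is located. I'll start with the tare knob.

The manual's scale: shifts go in mm and turns go in units of 0.2 rad. Converting my numbers, -0.27 m is -270, -0.24 m is -240, 0.36 rad is 1.8.

send_path(motion="0,0,0.6,-70,-60,20,0.6\n0,0,1.2,-140,-120,40,0.6\n0,0,1.8,-200,-170,60,0.6\n0,0,1.8,-240,-210,80,0.6\n0,0,1.8,-270,-231,81,0.6\n0,0,1.8,-270,-231,81,0.6\n0,0,1.8,-270,-231,81,0.6", clamp_n=25)

```text
clock: 0.98
position: [0.3992, 0.2602, 0.1495]
ee_rot: [0.366, 0.93, -0.001, -0.0]
ft_force: [-0.8, 1.5, 0.6]
grip_width: 0.601
grasp_force: 0.0
```

```bash
python3 - <<'E'
from h import *
go(.398,.2639,.053,np.radians(47.4))
S=manip.camera('side');T=manip.camera('top')
cv2.imwrite('pics/c3.png',np.hstack([crop(S,115,130,100,150,4),crop(T,130,190,100,150,4)]))
E
```

```text
rot [-0.002  0.    -0.007]
rot [1.000e-03 3.000e-03 3.135e+00]
shift [0.0035 0.0021 0.0965] pos [0.3992 0.2602 0.1495] q [-0.86  0.07  0.19  1.95 -0.01  1.12  0.16] F [-0.8  1.5  0.6] t 0.97
```

View pics/c3.png

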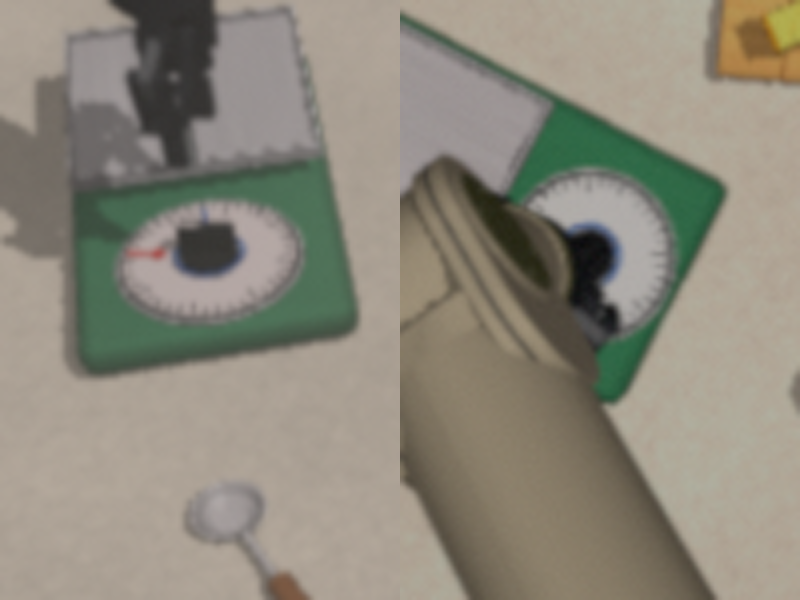

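The side crop shows the whole dial, centred near (209,262), and the gripper hanging above it. I'll cross-check the dial centre.

```bash
python3 - <<'E'
from h import *
f=lambda u,v,z:world('side',[(115+(u+.5)/4-.5,130+(v+.5)/4-.5)],z)[0]
c=f(209,262,.044);print(c)
for p in((130,254),(205,208)):
    d=f(*p,.044)-c;print(np.degrees(np.arctan2(d[1],d[0])),np.hypot(*d[:2]))
print('knob top',f(208,238,.073))
E
```

```text
[0.39203348 0.25414737 0.044     ]
132.2898139137025 0.06002074345726241
62.63942791606983 0.06304154978479508
knob top [0.39118062 0.24617031 0.073     ]
```

```bash
python3 - <<'E'
from h import *
for n,x0,y0,ox in(('side',115,130,0),('top',130,190,400)):
    for X in ([.3992,.2602,.1495],[.398,.2639,.044],[.398,.2639,.073]):
        print(n,X,(pix(n,X)[0]-[x0,y0]+.5)*4+[ox,0])
print(pix('side',world('side',[(150,190)],.044)),pix('top',world('top',[(150,190)],.044)))
E
```

```text
side [0.3992, 0.2602, 0.1495] [193.08527168 140.54030903]
side [0.398, 0.2639, 0.044] [209.88103586 252.30103848]
side [0.398, 0.2639, 0.073] [204.33836574 222.26530891]
top [0.3992, 0.2602, 0.1495] [568.85773297 261.41320771]
top [0.398, 0.2639, 0.044] [590.52605182 257.47676378]
top [0.398, 0.2639, 0.073] [583.62216107 258.88713599]
[[150. 190.]] [[150. 190.]]
```

```bash
python3 - <<'E'
from h import *
for n,X in dict(A=[.6803,.0806,.046],B=[.6605,-.0791,.046],C=[.5924,.0916,.046],D=[.578,-.0634,.046],hub=[.4331,-.0592,.09],dial=[.398,.264,.044]).items(): print(n,pix('side',X)[0]/.64)
im=cv2.imread('pics/side0raw.png')
cv2.imwrite('pics/c4.png',np.hstack([crop(im,220,165,100,100,4),crop(im,125,130,100,100,4)]))
E
```

```text
A [437.71277148 287.67273076]
B [488.00236519 337.0030277 ]
C [398.4451709  303.83239218]
D [447.44346174 353.06680806]
hub [378.80897981 373.21634775]
dial [260.8640457  300.87176988]
```

View pics/c4.png

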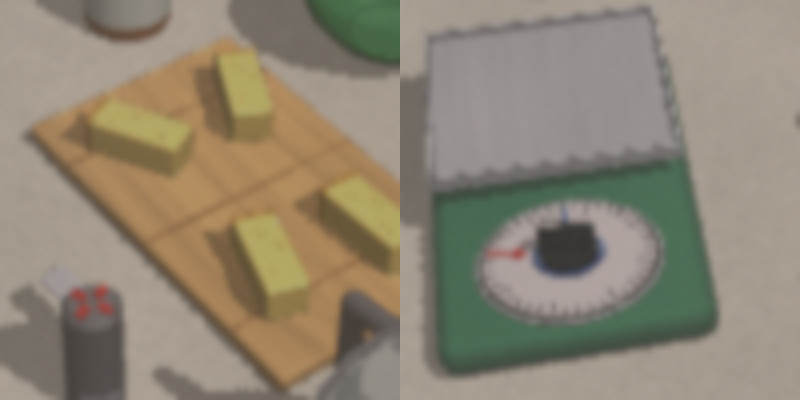

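The side view puts everything about 3–4 px (800-wide scale) nearer the camera, so I'll split the difference. That gives a dial centre of about (.395,.259).

```bash
python3 -c "
from h import *
go(.395,.259,.053,np.radians(47.4))"
```

```text
rot [-0.    -0.    -0.001]
rot [-1.000e-03  0.000e+00  3.141e+00]
shift [-0.0017 -0.0058  0.0972] pos [0.3977 0.2644 0.1502] q [-0.86  0.07  0.19  1.95 -0.01  1.12  0.16] F [-1.2  1.2  0.3] t 1.07
```

In the tool's units: 0.097 m is 97, 0.09 m is 90.

send_path(motion="0,0,0,-2,-6,40,0.5\n0,0,0,-2,-6,70,0.5\n0,0,0,-2,-6,90,0.5\n0,0,0,-2,-6,97,0.5\n0,0,0,-2,-6,97,0.5\n0,0,0,-2,-6,97,0.35", clamp_n=20)

```text
clock: 1.82
position: [0.3956, 0.2592, 0.0542]
ee_rot: [0.363, 0.932, 0.001, 0.0]
ft_force: [0.6, 0.2, 1.2]
grip_width: 0.351
grasp_force: 0.0
```

send_path(motion="0,0,0,0,0,0,0.3\n0,0,0,0,0,0,0.2\n0,0,0,0,0,0,0.15\n0,0,0,0,0,0,0.1\n0,0,0,0,0,0,0.1\n0,0,0,0,0,0,0.1", clamp_n=20)

```text
clock: 2.58
position: [0.3998, 0.2636, 0.0557]
ee_rot: [0.363, 0.932, 0.006, 0.003]
ft_force: [19.0, 19.6, -12.9]
grip_width: 0.157
grasp_force: 21.2
```

send_path(motion="0,0,0,0,3,0,0.1\n0,0,0,0,6,0,0.1\n0,0,0,0,6,0,0.1")

```text
clock: 2.95
position: [0.4002, 0.2641, 0.0554]
ee_rot: [0.363, 0.932, 0.001, 0.0]
ft_force: [-5.2, -1.5, 19.6]
grip_width: 0.158
grasp_force: 25.7
```

send_path(motion="0,0,0,0,0,-3,0.1\n0,0,0.75,0,0,-3,0.1\n0,0,1.5,0,0,-3,0.1\n0,0,2.25,0,0,-3,0.1\n0,0,3,0,0,-3,0.1\n0,0,3.75,0,0,-3,0.1\n0,0,4.5,0,0,-3,0.1\n0,0,5.25,0,0,-3,0.1\n0,0,6,0,0,-3,0.1\n0,0,6.35,0,0,-3,0.1\n0,0,6.35,0,0,-3,0.1\n0,0,6.35,0,0,-3,0.1")

```text
clock: 4.45
position: [0.3988, 0.2638, 0.0561]
ee_rot: [0.845, 0.535, 0.0, -0.001]
ft_force: [0.5, 4.5, -7.5]
grip_width: 0.159
grasp_force: 22.6
```

```bash
python3 - <<'E'
from h import *
go(.4,.264,.15,np.radians(-26))
S=manip.camera('side');cv2.imwrite('pics/c5.png',crop(S,140,170,56,42,12.5))
E
```

```text
rot [-0.001 -0.001  0.011]
rot [ 1.00e-03 -1.00e-03 -3.13e+00]
shift [ 0.0008  0.0009 -0.0939] pos [0.3988 0.2638 0.0561] q [-0.98  0.2   0.33  2.05 -0.08  0.91 -1.05] F [ 0.5  4.5 -7.5] t 4.45
```

View pics/c5.png

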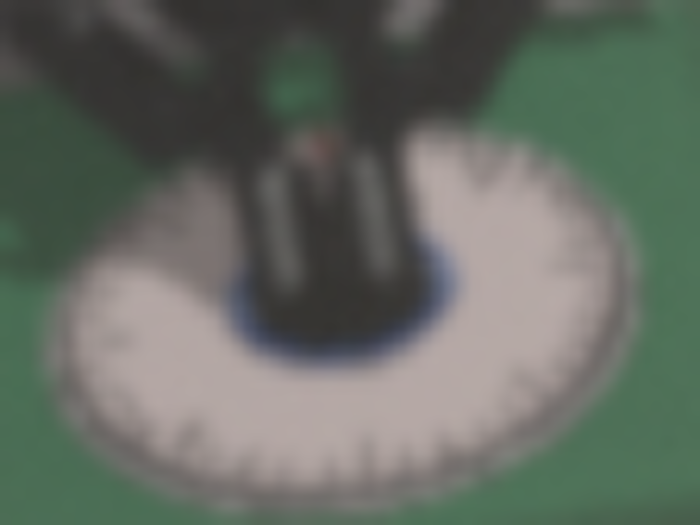

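The red mark is now behind the bar, near (322,150). I'll let go, rise, and move towards cheese D so the top camera can see the dial.

In the tool's units: -0.1 m is -100, -0.094 m is -94.

send_path(motion="0,0,0,0,0,0,0.4\n0,0,0,0,0,0,0.5\n0,0,0,0,0,0,0.5\n0,0,0,0,0,-50,0.5\n0,0,0,0,0,-94,0.5\n0,0,0,0,0,-100,0.5\n0,0,0,0,0,-100,0.5")

```text
clock: 5.38
position: [0.3993, 0.2629, 0.1562]
ee_rot: [0.845, 0.534, 0.0, -0.0]
ft_force: [0.0, 0.4, -0.0]
grip_width: 0.496
grasp_force: 0.0
```

```bash
python3 - <<'E'
from h import *
# D shifted; closing line across width = long -110+90
go(.578,-.0634,.15,np.radians(-20))
E
```

```text
rot [-0.    -0.    -0.094]
rot [-1.000e-03  0.000e+00  3.048e+00]
shift [-0.2182  0.3013  0.0061] pos [0.3993 0.2629 0.1562] q [-1.    0.06  0.34  1.95 -0.02  1.13 -1.1 ] F [ 0.   0.4 -0. ] t 5.38
```

In the tool's units: 0.301 m is 301, 0.28 m is 280, -0.094 rad is -0.47.

send_path(motion="0,0,-0.1,-30,40,0,0.65\n0,0,-0.2,-70,90,0,0.65\n0,0,-0.3,-100,140,0,0.65\n0,0,-0.4,-140,190,0,0.65\n0,0,-0.47,-170,240,0,0.65\n0,0,-0.47,-200,280,0,0.65\n0,0,-0.47,-218,301,6,0.65\n0,0,-0.47,-218,301,6,0.65\n0,0,-0.47,-218,301,6,0.65")

```text
clock: 6.5
position: [0.5771, -0.0622, 0.1492]
ee_rot: [0.819, 0.574, -0.001, -0.001]
ft_force: [0.4, 0.3, -1.0]
grip_width: 0.646
grasp_force: 0.0
```

```bash
python3 - <<'E'
from h import *
T=manip.camera('top');S=manip.camera('side')
cv2.imwrite('pics/c6.png',np.hstack([crop(T,153,232,50,46,8),crop(S,137,168,50,46,8)]))
go(.578,-.0634,.022,np.radians(-20))
E
```

```text
rot [-0.001 -0.     0.002]
rot [ 1.00e-03 -1.00e-03 -3.14e+00]
shift [-0.0016  0.0012  0.1279] pos [ 0.5775 -0.0616  0.1499] q [-0.49  0.33  0.63  1.71 -0.21  1.17 -0.15] F [ 0.3 -0.4  0.1] t 6.6
```

View pics/c6.png

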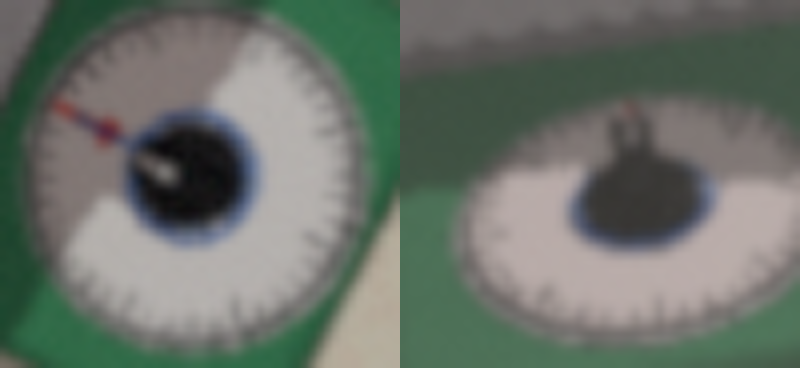

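The blue needle now lies right over the red zero mark. In the top crop, red is at (64,107) and (107,131) with blue at (85,120). I'll check the angles numerically.

```bash
python3 - <<'E'
from h import *
T=np.mean([manip.camera('top').astype(float) for _ in range(2)],0)
b,g,r=T[...,0],T[...,1],T[...,2]
yy,xx=np.mgrid[:384,:512]
W=world('top',np.c_[xx.ravel(),yy.ravel()],.044).reshape(384,512,3)
# dial centre: white disc
d=W[...,:2]-[.398,.2639]; R0=np.hypot(d[...,0],d[...,1])
white=(np.abs(r-g)<35)&(r>100)&(R0<.075); print('centre', W[white].mean(0))
for c in([.398,.2639],[.400,.2639],[.398,.2619]):
    d=W[...,:2]-c; rad=np.hypot(d[...,0],d[...,1]); an=np.degrees(np.arctan2(d[...,1],d[...,0]))
    m=(rad>.029)&(rad<.062)&(np.abs(an-64)<20)
    wr=np.clip(r-(g+b)/2-10,0,None)*m; wb=np.clip(b-(g+r)/2-8,0,None)*m
    print(c,'red',(wr*an).sum()/wr.sum(),wr.sum(),'blue',(wb*an).sum()/wb.sum(),wb.sum())
E
```

```text
centre [0.39587002 0.26006868 0.044     ]
[0.398, 0.2639] red 63.60476669621429 635.0 blue 61.0240632513329 22.0
[0.4, 0.2639] red 65.5859389035008 635.0 blue 66.23840197707855 18.0
[0.398, 0.2619] red 64.48018513649006 598.25 blue 63.26552094327166 50.75
```

The red mark and needle agree to about a degree, so the tare is done. Next, grip cheese D.

In the tool's units: 0.126 m is 126, 0.115 m is 115.

send_path(motion="0,0,0,-1,1,50,0.65\n0,0,0,-1,1,90,0.65\n0,0,0,-1,1,115,0.65\n0,0,0,-1,1,126,0.65\n0,0,0,-1,1,126,0.5\n0,0,0,-1,1,126,0.4\n0,0,0,-1,1,126,0.3\n0,0,0,-1,1,126,0.3\n0,0,0,-1,1,126,0.3", clamp_n=30)

```text
clock: 7.82
position: [0.5795, -0.0643, 0.0257]
ee_rot: [0.819, 0.574, 0.001, 0.0]
ft_force: [-0.3, 0.5, 6.7]
grip_width: 0.369
grasp_force: 30.7
```

```bash
python3 -c "
from h import *
go(.532,.436,.2,np.radians(63))"
```

```text
rot [ 0.003  0.    -1.449]
rot [ 0.    -0.003  1.693]
shift [ 0.4541 -0.2154 -0.1742] pos [ 0.5795 -0.0643  0.0257] q [-0.43  0.49  0.57  1.81 -0.33  0.93 -0.07] F [-0.3  0.5  6.7] t 7.83
```

send_path(motion="0,0,0,0,0,-50,0.3\n0,0,0,0,0,-100,0.3\n0,0,-0.5,20,-10,-150,0.3\n0,0,-1.25,70,-35,-170,0.3\n0,0,-2,120,-60,-174,0.3\n0,0,-2.75,170,-85,-174,0.3\n0,0,-3.5,220,-110,-174,0.3\n0,0,-4.25,270,-130,-174,0.3\n0,0,-5,320,-155,-174,0.3\n0,0,-5.75,370,-180,-174,0.3\n0,0,-6.5,420,-200,-174,0.3\n0,0,-7.25,454,-215,-174,0.3\n0,0,-7.25,454,-215,-174,0.3\n0,0,-7.25,454,-215,-174,0.3")

```text
clock: 9.57
position: [0.5321, 0.4347, 0.1984]
ee_rot: [0.234, 0.972, -0.0, 0.0]
ft_force: [0.3, -1.3, -0.7]
grip_width: 0.369
grasp_force: 30.2
```

```bash
python3 -c "
from h import *
go(.532,.436,.078,np.radians(63))"
```

```text
rot [-0.     0.001 -0.001]
rot [1.000e-03 1.000e-03 3.141e+00]
shift [0.0008 0.0012 0.1204] pos [0.5321 0.4347 0.1984] q [-0.9   0.49  0.22  1.33 -0.1   1.33  0.41] F [ 0.3 -1.3 -0.7] t 9.57
```

send_path(motion="0,0,0,1,1,50,0.3\n0,0,0,1,1,90,0.3\n0,0,0,1,1,110,0.3\n0,0,0,1,1,120,0.3\n0,0,0,1,1,120,0.3\n0,0,0,1,1,120,0.5\n0,0,0,1,1,120,0.6\n0,0,0,1,1,120,0.6\n0,0,0,1,1,60,0.6\n0,0,0,1,1,10,0.6\n0,0,0,1,1,0,0.65\n0,0,0,1,1,0,0.65")

```text
clock: 11.08
position: [0.5314, 0.4373, 0.1988]
ee_rot: [0.233, 0.973, 0.001, 0.0]
ft_force: [-0.1, 0.1, -0.7]
grip_width: 0.647
grasp_force: 0.0
```

```bash
python3 -c "
from h import *
go(.6600,-.0800,.1,np.radians(.5))"
```

```text
rot [ 1.000e-03 -0.000e+00  1.092e+00]
rot [ 0.000e+00  1.000e-03 -2.049e+00]
shift [-0.3489 -0.4032  0.0984] pos [0.5314 0.4373 0.1988] q [-0.91  0.49  0.22  1.33 -0.1   1.33  0.41] F [-0.1  0.1 -0.7] t 11.07
```

In the tool's units: -0.25 m is -250, -0.12 m is -120, 0.24 rad is 1.2.

send_path(motion="0,0,0.6,-35,-40,0,0.65\n0,0,1.2,-70,-80,0,0.65\n0,0,1.8,-110,-120,0,0.65\n0,0,2.4,-150,-165,10,0.65\n0,0,3,-185,-210,20,0.65\n0,0,3.6,-220,-250,30,0.65\n0,0,4.2,-260,-295,40,0.65\n0,0,4.8,-295,-340,50,0.65\n0,0,5.45,-330,-380,60,0.65\n0,0,5.45,-349,-403,80,0.65\n0,0,5.45,-349,-403,98,0.65\n0,0,5.45,-349,-403,98,0.65")

```text
clock: 12.58
position: [0.6582, -0.079, 0.0973]
ee_rot: [0.703, 0.711, -0.002, -0.002]
ft_force: [0.3, -0.0, 0.5]
grip_width: 0.655
grasp_force: 0.0
```

```bash
python3 -c "
from h import *
go(.6600,-.0800,.0235,np.radians(.5))
T=manip.camera('top');S=manip.camera('side')
cv2.imwrite('pics/c7.png',np.hstack([cv2.resize(T[100:300,60:360],(400,267)),cv2.resize(S[120:320,60:360],(400,267))]))"
```

```text
rot [-0.005 -0.001  0.003]
rot [ 1.000e-03 -8.000e-03 -3.139e+00]
shift [-0.0011  0.0021  0.0738] pos [ 0.6582 -0.079   0.0973] q [-0.34  0.56  0.55  1.52 -0.31  1.15  0.28] F [ 0.3 -0.   0.5] t 12.57
```

View pics/c7.png

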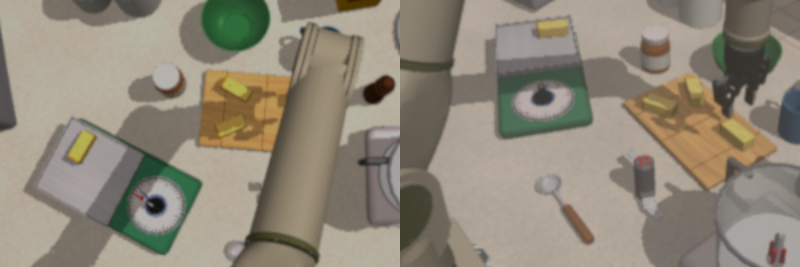

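Cheese D sits on the platform at (82,147), and B hasn't moved (side view (738,131)). Descend on B.

In the tool's units: -0.1 m is -100, -0.08 m is -80.

send_path(motion="0,0,0,-1,2,40,0.65\n0,0,0,-1,2,65,0.65\n0,0,0,-1,2,73,0.65\n0,0,0,-1,2,73,0.5\n0,0,0,-1,2,73,0.4\n0,0,0,-1,2,73,0.3\n0,0,0,-1,2,73,0.3\n0,0,0,-1,2,73,0.3\n0,0,0,-1,2,40,0.3\n0,0,0,-1,2,-20,0.3\n0,0,0,-1,2,-80,0.3\n0,0,0,-1,2,-100,0.3")

```text
clock: 14.18
position: [0.6634, -0.0818, 0.2052]
ee_rot: [0.703, 0.711, 0.002, 0.002]
ft_force: [0.7, -0.5, -1.2]
grip_width: 0.368
grasp_force: 29.8
```

```bash
python3 -c "
from h import *
go(.451,.477,.2,np.radians(63))"
```

```text
rot [ 0.006  0.004 -1.089]
rot [ 0.004 -0.007  2.053]
shift [ 0.561  -0.2065  0.0039] pos [ 0.6634 -0.0818  0.2052] q [-0.36  0.48  0.58  1.4  -0.27  1.33  0.25] F [ 0.7 -0.5 -1.2] t 14.18
```

send_path(motion="0,0,-0.5,50,-20,0,0.3\n0,0,-1,100,-38,0,0.3\n0,0,-1.5,150,-56,0,0.3\n0,0,-2,200,-74,0,0.3\n0,0,-2.5,250,-92,0,0.3\n0,0,-3,300,-110,0,0.3\n0,0,-3.5,350,-130,0,0.3\n0,0,-4,400,-148,0,0.3\n0,0,-4.5,450,-166,0,0.3\n0,0,-5,500,-184,0,0.3\n0,0,-5.445,540,-200,4,0.3\n0,0,-5.445,561,-206.5,4,0.3\n0,0,-5.445,561,-206.5,4,0.3\n0,0,-5.445,561,-206.5,4,0.3")

```text
clock: 15.92
position: [0.4508, 0.4756, 0.1964]
ee_rot: [0.235, 0.972, -0.0, 0.0]
ft_force: [0.6, -0.4, -0.2]
grip_width: 0.368
grasp_force: 29.9
```

```bash
python3 -c "
from h import *
go(.451,.477,.077,np.radians(63))"
```

```text
rot [-0.001  0.001 -0.003]
rot [2.000e-03 1.000e-03 3.139e+00]
shift [0.0006 0.0014 0.1194] pos [0.4508 0.4756 0.1964] q [-1.02  0.42  0.18  1.43 -0.07  1.3   0.27] F [ 0.6 -0.4 -0.2] t 15.93
```

Next: place B, lift, then go for A (.679,.079), long axis −120°, so the closing line is −30°.

In the tool's units: 0.119 m is 119, 0.11 m is 110.

send_path(motion="0,0,0,1,1,50,0.3\n0,0,0,1,1,90,0.3\n0,0,0,1,1,110,0.3\n0,0,0,1,1,119,0.3\n0,0,0,1,1,119,0.3\n0,0,0,1,1,119,0.5\n0,0,0,1,1,119,0.6\n0,0,0,1,1,119,0.6\n0,0,0,1,1,60,0.6\n0,0,0,1,1,10,0.6\n0,0,0,1,1,0,0.65\n0,0,0,1,1,0,0.65")

```text
clock: 17.42
position: [0.449, 0.4791, 0.1967]
ee_rot: [0.233, 0.972, 0.001, 0.0]
ft_force: [-0.3, -0.5, -0.6]
grip_width: 0.647
grasp_force: 0.0
```

```bash
python3 -c "
from h import *
go(.68,.0795,.1,np.radians(-30))"
```

```text
rot [ 1.000e-03 -1.000e-03  1.624e+00]
rot [ 1.000e-03  1.000e-03 -1.518e+00]
shift [-0.3871 -0.2515  0.0965] pos [0.449  0.4791 0.1967] q [-1.02  0.42  0.18  1.43 -0.08  1.3   0.26] F [-0.3 -0.5 -0.6] t 17.43
```

The manual's scale: shifts go in mm and turns go in units of 0.2 rad. Converting my numbers, -0.387 m is -387, -0.36 m is -360, 1.624 rad is 8.12.

send_path(motion="0,0,0.8,-40,-25,0,0.65\n0,0,1.6,-85,-55,0,0.65\n0,0,2.4,-130,-85,0,0.65\n0,0,3.2,-180,-115,0,0.65\n0,0,4,-225,-145,0,0.65\n0,0,4.8,-270,-175,0,0.65\n0,0,5.6,-315,-205,0,0.65\n0,0,6.4,-360,-235,0,0.65\n0,0,7.2,-387,-251.5,10,0.65\n0,0,8,-387,-251.5,50,0.65\n0,0,8.12,-387,-251.5,90,0.65\n0,0,8.12,-387,-251.5,96.5,0.65\n0,0,8.12,-387,-251.5,96.5,0.65")

```text
clock: 19.05
position: [0.6795, 0.0791, 0.0997]
ee_rot: [0.866, 0.5, -0.0, 0.0]
ft_force: [-0.1, 0.2, -0.1]
grip_width: 0.65
grasp_force: 0.0
```

```bash
python3 -c "
from h import *
go(.68,.0795,.0235,np.radians(-30))
print(pix('side',[.679,.079,.046]))
S=manip.camera('side');T=manip.camera('top')
cv2.imwrite('pics/c8.png',np.hstack([cv2.resize(T[100:300,60:360],(400,267)),crop(S,220,150,100,67,4)]))"
```

```text
rot [-0.     0.001  0.   ]
rot [-1.000e-03 -1.000e-03 -3.141e+00]
shift [0.0007 0.0002 0.0762] pos [0.6795 0.0791 0.0997] q [-0.58  0.61  0.58  1.46 -0.35  1.17 -0.47] F [-0.1  0.2 -0.1] t 19.05
[[280.15755417 184.55244065]]Traceback (most recent call last):
  File "<string>", line 6, in <module>
    cv2.imwrite('pics/c8.png',np.hstack([cv2.resize(T[100:300,60:360],(400,267)),crop(S,220,150,100,67,4)]))
                              ~~~~~~~~~^^^^^^^^^^^^^^^^^^^^^^^^^^^^^^^^^^^^^^^^^^^^^^^^^^^^^^^^^^^^^^^^^^^^
    return _nx.concatenate(arrs, 1, dtype=dtype, casting=casting)
           ~~~~~~~~~~~~~~~^^^^^^^^^^^^^^^^^^^^^^^^^^^^^^^^^^^^^^^
ValueError: all the input array dimensions except for the concatenation axis must match exactly, but along dimension 0, the array at index 0 has size 267 and the array at index 1 has size 268
```

```bash
cat >> h.py <<'E'
def yellow(im):
    h=cv2.cvtColor(im,cv2.COLOR_BGR2HSV); m=cv2.inRange(h,(24,100,90),(34,255,255)); n,l,s,c=cv2.connectedComponentsWithStats(m)
    return [(c[i].round(1).tolist(),int(s[i,4])) for i in range(1,n) if s[i,4]>40]
E
python3 - <<'E'
from h import *
print(yellow(cv2.imread('pics/side0raw.png')));print(yellow(manip.camera('side')))
print(yellow(cv2.imread('pics/top0raw.png')));print(yellow(manip.camera('top')))
E
```

```text
[([432.2, 167.1], 357), ([280.6, 185.7], 129), ([255.2, 196.1], 127), ([313.5, 217.7], 159), ([287.7, 228.3], 180)]
[([432.4, 167.0], 358), ([271.4, 185.0], 128), ([255.3, 196.0], 133)]
[([338.4, 76.6], 652), ([237.4, 166.2], 204), ([287.2, 173.4], 195), ([233.0, 193.4], 209), ([282.4, 198.8], 201)]
[([338.4, 76.6], 651)]
```

Cheese A has moved: its side centroid went from x 280.6 to 271.4. I'll look at it.

```bash
python3 - <<'E'
from h import *
S=manip.camera('side');a=cv2.imread('pics/side0raw.png')
cv2.imwrite('pics/c8.png',np.hstack([crop(a,235,165,64,50,6.25),crop(S,235,165,64,50,6.25)]))
E
```

```text
(no output)
```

View pics/c8.png

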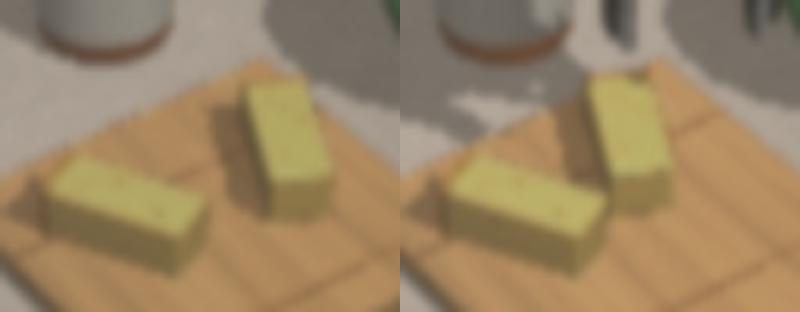

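A has slid towards C without turning much. New top-face corners in the right crop: (590,77), (652,74), (670,172), (611,178).

```bash
python3 - <<'E'
from h import *
f=lambda p,ox:world('side',[(235+(u-ox+.5)/6.25-.5,165+(v+.5)/6.25-.5) for u,v in p],.046)
a=f([(247,87),(306,80),(330,176),(273,184)],0);b=f([(590,77),(652,74),(670,172),(611,178)],400)
an=lambda q:[np.degrees(np.arctan2(*(e)[1::-1])) for e in(q[3]-q[0],q[2]-q[1])]
print(a.mean(0),an(a),b.mean(0),an(b),(b-a).round(4))
# also C
C=f([(75,157),(206,203),(182,238),(52,193)],0);print('C',C.mean(0))
d=(b-a).mean(0);go(.6795+d[0],.08+d[1],.12,np.radians(-30))
E
```

```text
[0.67756684 0.07445797 0.046     ] [np.float64(-120.60649495161515), np.float64(-122.16888544729403)] [0.6590428  0.09585944 0.046     ] [np.float64(-121.92461057825146), np.float64(-123.74345669134426)] [[-0.0167  0.0236  0.    ]
 [-0.0175  0.0203  0.    ]
 [-0.02    0.02    0.    ]
 [-0.0198  0.0217  0.    ]]
C [0.58791385 0.08551027 0.046     ]
rot [ 0.001 -0.002 -0.   ]
rot [-2.000e-03 -2.000e-03  3.141e+00]
shift [ 0.0095 -0.0279 -0.0188] pos [0.6804 0.0793 0.1013] q [-0.58  0.61  0.58  1.46 -0.35  1.17 -0.47] F [-0.6 -0.3  1.3] t 19.3
```

send_path(motion="0,0,0.13,5,-14,0,0.6\n0,0,0.13,9.5,-28,0,0.6\n0,0,0.13,9.5,-28,40,0.6\n0,0,0.13,9.5,-28,65,0.6\n0,0,0.13,9.5,-28,77,0.6\n0,0,0.13,9.5,-28,77,0.5\n0,0,0.13,9.5,-28,77,0.4\n0,0,0.13,9.5,-28,77,0.3\n0,0,0.13,9.5,-28,77,0.3\n0,0,0.13,9.5,-28,77,0.3", clamp_n=30)

```text
clock: 20.55
position: [0.6612, 0.1015, 0.0243]
ee_rot: [0.873, 0.489, 0.001, 0.0]
ft_force: [-0.9, -0.9, 6.9]
grip_width: 0.373
grasp_force: 31.8
```

```bash
python3 -c "
from h import *
go(.493,.359,.2,np.radians(63))"
```

```text
rot [ 0.003 -0.    -1.65 ]
rot [-0.    -0.003  1.492]
shift [ 0.1319 -0.2777 -0.1759] pos [0.6612 0.1015 0.0243] q [-0.62  0.66  0.55  1.56 -0.38  1.03 -0.51] F [-0.9 -0.9  6.9] t 20.55
```

send_path(motion="0,0,0,0,0,-50,0.3\n0,0,0,0,0,-100,0.3\n0,0,-0.75,0,-10,-150,0.3\n0,0,-1.65,15,-40,-176,0.3\n0,0,-2.5,30,-80,-176,0.3\n0,0,-3.35,50,-120,-176,0.3\n0,0,-4.2,70,-160,-176,0.3\n0,0,-5,90,-200,-176,0.3\n0,0,-5.85,110,-240,-176,0.3\n0,0,-6.7,132,-278,-176,0.3\n0,0,-7.5,132,-278,-176,0.3\n0,0,-8.25,132,-278,-176,0.3\n0,0,-8.25,132,-278,-176,0.3\n0,0,-8.25,132,-278,-176,0.3")

```text
clock: 22.3
position: [0.4923, 0.3591, 0.1989]
ee_rot: [0.235, 0.972, 0.0, 0.0]
ft_force: [0.3, 1.2, -0.4]
grip_width: 0.371
grasp_force: 30.9
```

```bash
python3 -c "
from h import *
go(.493,.359,.077,np.radians(63));print(yellow(manip.camera('side')))"
```

```text
rot [ 0.    -0.    -0.003]
rot [-0.    -0.     3.138]
shift [-0.0007  0.0002  0.1219] pos [0.4923 0.3591 0.1989] q [-0.91  0.32  0.25  1.56 -0.08  1.27  0.45] F [ 0.3  1.2 -0.4] t 22.3
[([176.2, 138.4], 51), ([432.4, 167.0], 362), ([255.2, 196.0], 129)]
```

C is unmoved at (255,196). I'll place A, then go to C (.591,.090), long axis −67°, closing line 23°.

In the tool's units: 0.09 m is 90, 0.121 m is 121.

send_path(motion="0,0,0,0,0,50,0.3\n0,0,0,0,0,90,0.3\n0,0,0,0,0,110,0.3\n0,0,0,0,0,121,0.3\n0,0,0,0,0,121,0.3\n0,0,0,0,0,121,0.5\n0,0,0,0,0,121,0.6\n0,0,0,0,0,121,0.6\n0,0,0,0,0,60,0.6\n0,0,0,0,0,10,0.6\n0,0,0,0,0,0,0.65\n0,0,0,0,0,0,0.65")

```text
clock: 23.85
position: [0.4923, 0.3594, 0.1992]
ee_rot: [0.233, 0.972, 0.001, 0.0]
ft_force: [-0.6, -0.4, 0.2]
grip_width: 0.652
grasp_force: 0.0
```

```bash
python3 -c "
from h import *
go(.5915,.0905,.1,np.radians(23));print(yellow(manip.camera('side')))"
```

```text
rot [ 0.001 -0.     0.699]
rot [ 0.000e+00  2.000e-03 -2.443e+00]
shift [-0.2103 -0.1948  0.099 ] pos [0.4923 0.3594 0.1992] q [-0.91  0.32  0.25  1.56 -0.08  1.27  0.46] F [-0.6 -0.4  0.2] t 23.85
[([176.6, 138.7], 55), ([177.4, 154.3], 72), ([432.4, 167.0], 360), ([255.3, 195.9], 126)]
```

send_path(motion="0,0,0.6,-35,-30,0,0.65\n0,0,1.2,-75,-70,0,0.65\n0,0,1.8,-115,-105,0,0.65\n0,0,2.4,-155,-140,0,0.65\n0,0,3,-190,-175,10,0.65\n0,0,3.495,-210,-195,30,0.65\n0,0,3.495,-210,-195,70,0.65\n0,0,3.495,-210,-195,90,0.65\n0,0,3.495,-210,-195,90,0.65")

```text
clock: 25.02
position: [0.5888, 0.0908, 0.1055]
ee_rot: [0.552, 0.834, -0.002, -0.002]
ft_force: [0.3, 0.1, 0.3]
grip_width: 0.657
grasp_force: 0.0
```

```bash
python3 -c "
from h import *
go(.5915,.0905,.0235,np.radians(23));print(yellow(manip.camera('side')))"
```

```text
rot [-0.005 -0.001  0.   ]
rot [ 1.000e-03 -9.000e-03 -3.142e+00]
shift [-0.0014  0.0028  0.082 ] pos [0.5888 0.0908 0.1055] q [-0.61  0.4   0.47  1.71 -0.2   1.09  0.32] F [0.3 0.1 0.3] t 25.02
[([432.2, 166.9], 364), ([255.2, 196.0], 127)]
```

send_path(motion="0,0,0,0,1,40,0.65\n0,0,0,0,1,70,0.65\n0,0,0,0,1,80,0.65\n0,0,0,0,1,80,0.5\n0,0,0,0,1,80,0.4\n0,0,0,0,1,80,0.3\n0,0,0,0,1,80,0.3\n0,0,0,0,1,80,0.3\n0,0,0,0,1,40,0.3\n0,0,0,0,1,-20,0.3\n0,0,0,0,1,-80,0.3\n0,0,0,0,1,-95,0.3\n0,0,0,0,1,-95,0.3", clamp_n=30)

```text
clock: 26.7
position: [0.5922, 0.0907, 0.2047]
ee_rot: [0.552, 0.834, 0.001, 0.0]
ft_force: [0.4, -0.2, -0.6]
grip_width: 0.367
grasp_force: 30.4
```

```bash
python3 -c "
from h import *
go(.412,.400,.2,np.radians(63))"
```

```text
rot [ 0.002  0.    -0.698]
rot [ 1.000e-03 -3.000e-03  2.443e+00]
shift [ 0.3551 -0.0452  0.0047] pos [0.5922 0.0907 0.2047] q [-0.64  0.31  0.5   1.6  -0.15  1.28  0.29] F [ 0.4 -0.2 -0.6] t 26.7
```

send_path(motion="0,0,-0.5,50,-6,0,0.3\n0,0,-1,100,-12,0,0.3\n0,0,-1.5,150,-20,0,0.3\n0,0,-2,200,-26,0,0.3\n0,0,-2.5,250,-32,0,0.3\n0,0,-3,300,-38,0,0.3\n0,0,-3.5,335,-43,5,0.3\n0,0,-3.5,355,-45,5,0.3\n0,0,-3.5,355,-45,5,0.3\n0,0,-3.5,355,-45,5,0.3")

```text
clock: 27.95
position: [0.4133, 0.3982, 0.1988]
ee_rot: [0.234, 0.972, -0.0, 0.0]
ft_force: [0.1, -0.0, -0.0]
grip_width: 0.369
grasp_force: 30.3
```

```bash
python3 -c "
from h import *
go(.412,.400,.0765,np.radians(63))"
```

```text
rot [-0.     0.001 -0.002]
rot [1.00e-03 1.00e-03 3.14e+00]
shift [0.0021 0.0011 0.1223] pos [0.4133 0.3982 0.1988] q [-1.03  0.24  0.21  1.66 -0.05  1.25  0.29] F [ 0.1 -0.  -0. ] t 27.95
```

In the tool's units: 0.09 m is 90, 0.06 m is 60.

send_path(motion="0,0,0,2,1,50,0.3\n0,0,0,2,1,90,0.3\n0,0,0,2,1,110,0.3\n0,0,0,2,1,122,0.3\n0,0,0,2,1,122,0.3\n0,0,0,2,1,122,0.5\n0,0,0,2,1,122,0.6\n0,0,0,2,1,122,0.6\n0,0,0,2,1,60,0.6\n0,0,0,2,1,10,0.6\n0,0,0,2,1,0,0.75\n0,0,0,2,1,0,0.75")

```text
clock: 29.45
position: [0.4106, 0.4019, 0.1992]
ee_rot: [0.233, 0.973, 0.001, 0.0]
ft_force: [-0.0, 0.2, -1.1]
grip_width: 0.748
grasp_force: 0.0
```

```bash
python3 -c "
from h import *
go(.433,-.060,.15,np.radians(18.3))"
```

```text
rot [ 0.001 -0.     0.782]
rot [ 0.00e+00  1.00e-03 -2.36e+00]
shift [-0.229  -0.4018  0.0487] pos [0.4106 0.4019 0.1992] q [-1.03  0.24  0.21  1.66 -0.05  1.25  0.29] F [-0.   0.2 -1.1] t 29.45
```

In the tool's units: -0.402 m is -402, -0.385 m is -385, 0.782 rad is 3.91.

send_path(motion="0,0,0.5,-25,-45,0,0.75\n0,0,1,-50,-95,0,0.75\n0,0,1.5,-80,-145,0,0.75\n0,0,2,-110,-195,10,0.75\n0,0,2.5,-140,-245,20,0.75\n0,0,3,-170,-295,30,0.75\n0,0,3.5,-200,-345,40,0.75\n0,0,3.91,-220,-385,48.7,0.75\n0,0,3.91,-229,-402,48.7,0.75\n0,0,3.91,-229,-402,48.7,0.75\n0,0,3.91,-229,-402,48.7,0.75")

```text
clock: 30.82
position: [0.4323, -0.0594, 0.1494]
ee_rot: [0.585, 0.811, -0.0, -0.0]
ft_force: [0.2, 0.3, 0.2]
grip_width: 0.748
grasp_force: 0.0
```

```bash
python3 -c "
from h import *
go(.433,-.060,.060,np.radians(18.3))
T=manip.camera('top');S=manip.camera('side')
print(yellow(T),yellow(S))
cv2.imwrite('pics/c9.png',np.hstack([cv2.resize(T[130:290,60:220],(400,400),interpolation=cv2.INTER_CUBIC),cv2.resize(S[180:300,190:310],(400,400),interpolation=cv2.INTER_CUBIC)]))"
```

```text
rot [-0.001 -0.     0.001]
rot [ 0.000e+00 -2.000e-03 -3.141e+00]
shift [-0.0008  0.0006  0.0894] pos [ 0.4323 -0.0594  0.1494] q [-0.61 -0.06  0.64  2.07  0.04  1.12  0.33] F [0.2 0.3 0.2] t 30.82
[([338.4, 76.6], 652), ([120.7, 208.5], 221), ([144.1, 223.2], 226), ([105.8, 235.5], 225), ([129.8, 249.1], 229)] [([177.1, 138.7], 56), ([175.8, 154.7], 84), ([145.2, 158.7], 41), ([432.3, 167.0], 356)]
```

View pics/c9.png

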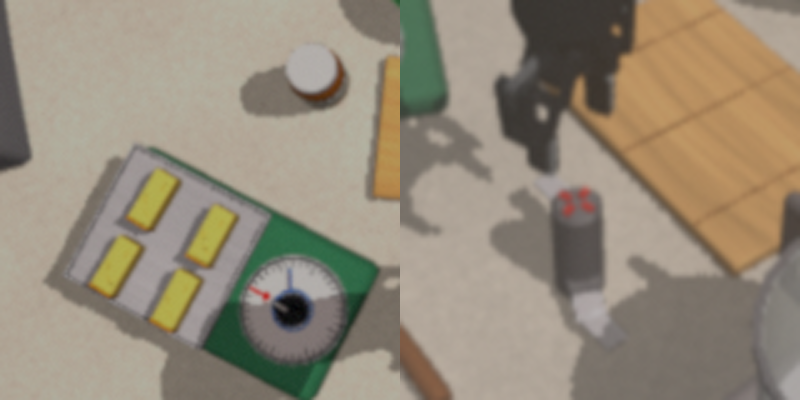

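All four cheeses are on the platform and the needle has turned about 60° clockwise. The open gripper is above the hub, so I'll descend and grip.

In the tool's units: 0.0895 m is 89.5, 0.085 m is 85.

send_path(motion="0,0,0,-1,1,40,0.75\n0,0,0,-1,1,70,0.75\n0,0,0,-1,1,85,0.75\n0,0,0,-1,1,89.5,0.75\n0,0,0,-1,1,89.5,0.6\n0,0,0,-1,1,89.5,0.5\n0,0,0,-1,1,89.5,0.4\n0,0,0,-1,1,89.5,0.4\n0,0,0,-1,1,89.5,0.4\n0,0,0,-1,1,89.5,0.4", clamp_n=60)

```text
clock: 32.17
position: [0.4346, -0.0611, 0.0616]
ee_rot: [0.586, 0.81, 0.001, 0.0]
ft_force: [-2.4, -0.4, 7.9]
grip_width: 0.451
grasp_force: 59.5
```

```bash
python3 -c "
from h import *
go(.433,-.060,.25,np.radians(18.3))"
```

```text
rot [ 0.001 -0.    -0.001]
rot [-1.000e-03 -2.000e-03  3.141e+00]
shift [ 0.0016 -0.0009 -0.1884] pos [ 0.4346 -0.0611  0.0616] q [-0.59  0.11  0.66  2.15 -0.08  0.91  0.44] F [-2.4 -0.4  7.9] t 32.17
```

```bash
python3 - <<'E'
from h import *
f=lambda p,z:world('top',[(361+(u+.5)/12.5-.5,216+(v+.5)/12.5-.5) for u,v in p],z)
q=f([(200,143),(222,230),(172,193)],.104)
c=(q[0]+q[1])/2;print(q.round(4),c,[np.degrees(np.arctan2(*(e)[1::-1]))%90 for e in(q[0]-q[1],c-q[2])])
go(.4805,-.353,.275,np.radians(-32.5))
E
```

```text
[[ 0.4908 -0.3498  0.104 ]
 [ 0.4697 -0.3551  0.104 ]
 [ 0.4786 -0.3426  0.104 ]] [ 0.48025115 -0.3524546   0.104     ] [np.float64(13.893426817041881), np.float64(9.613783276505714)]
rot [ 0.001 -0.001  0.886]
rot [ 1.000e-03  1.000e-03 -2.255e+00]
shift [-0.2916 -0.0476 -0.2135] pos [ 0.4346 -0.0611  0.0616] q [-0.59  0.11  0.66  2.15 -0.08  0.91  0.44] F [-2.4 -0.4  7.9] t 32.17
```

send_path(motion="0,0,0,0,0,-50,0.4\n0,0,0,0,0,-100,0.4\n0,0,0,0,0,-150,0.4\n0,0,0,0,0,-200,0.4\n0,0,0.5,-20,-5,-213.5,0.4\n0,0,1.1,-60,-10,-213.5,0.4\n0,0,1.7,-105,-18,-213.5,0.4\n0,0,2.3,-150,-25,-213.5,0.4\n0,0,2.9,-195,-32,-213.5,0.4\n0,0,3.5,-240,-39,-213.5,0.4\n0,0,4,-275,-45,-213.5,0.4\n0,0,4.43,-291.6,-47.6,-213.5,0.4\n0,0,4.43,-291.6,-47.6,-213.5,0.4\n0,0,4.43,-291.6,-47.6,-213.5,0.4")

```text
clock: 33.92
position: [0.4803, -0.3521, 0.2741]
ee_rot: [0.876, 0.482, 0.0, -0.0]
ft_force: [-0.3, -0.1, -2.2]
grip_width: 0.451
grasp_force: 62.1
```

```bash
python3 -c "
from h import *
go(.4803,-.353,.21,np.radians(-32.5))
S=manip.camera('side');T=manip.camera('top')
cv2.imwrite('pics/c10.png',np.hstack([cv2.resize(S[200:380,250:430],(400,400),interpolation=cv2.INTER_CUBIC),cv2.resize(T[160:310,300:450],(400,400),interpolation=cv2.INTER_CUBIC)]))"
```

```text
rot [-0.    -0.001  0.003]
rot [ 1.000e-03 -0.000e+00 -3.139e+00]
shift [-0.0008  0.0005  0.0641] pos [ 0.4803 -0.3521  0.2741] q [-0.21  0.35  0.99  1.52 -0.3   1.43  0.23] F [-0.3 -0.1 -2.2] t 33.92
```

View pics/c10.png

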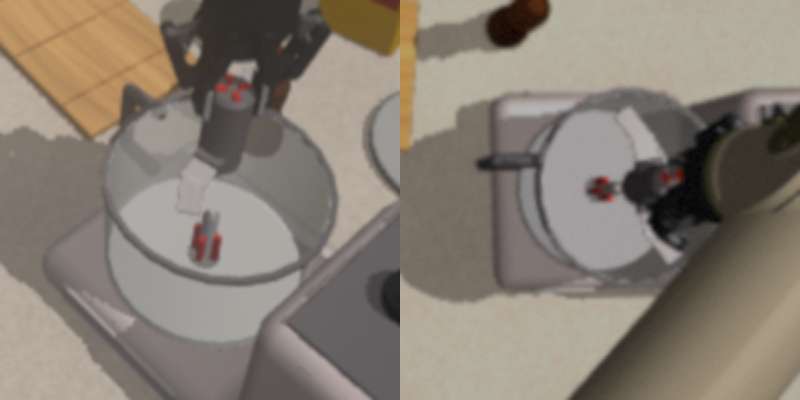

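The hub hangs above the spindle. Cap ribs are centred at (235,89) in the side crop and (672,177) in the top crop, with the pin below. I'll compare the axes within each camera.

```bash
python3 - <<'E'
from h import *
z=.3024-.0003
print('hub side',world('side',[(250+235/2.222,200+89/2.222)],z),'top',world('top',[(300+272/2.667,160+177/2.667)],z))
f=lambda p,z:world('side',[(327+(u-400+.5)/12.5-.5,288+(v+.5)/12.5-.5) for u,v in p],z)
q=f([(575,247),(662,238),(547,162)],.104); print('spindle side',q.round(4),(q[1]+q[2])/2)
# cap at grasp time on table, side view reading (93,300) in c4
print('hub start side',world('side',[(220+93/4,165+300/4)],.09))
T=manip.camera('top');S=manip.camera('side')
cv2.imwrite('pics/c11.png',np.hstack([crop(S,330,220,64,64,6.25),crop(T,364,200,64,64,6.25)]))
E
```

```text
hub side [[ 0.47980655 -0.35586346  0.3021    ]] top [[ 0.48575885 -0.34984345  0.3021    ]]
spindle side [[ 0.4675 -0.3592  0.104 ]
 [ 0.4804 -0.3673  0.104 ]
 [ 0.4764 -0.3442  0.104 ]] [ 0.47838753 -0.35578436  0.104     ]
hub start side [[ 0.43232814 -0.06356014  0.09      ]]
```

View pics/c11.png

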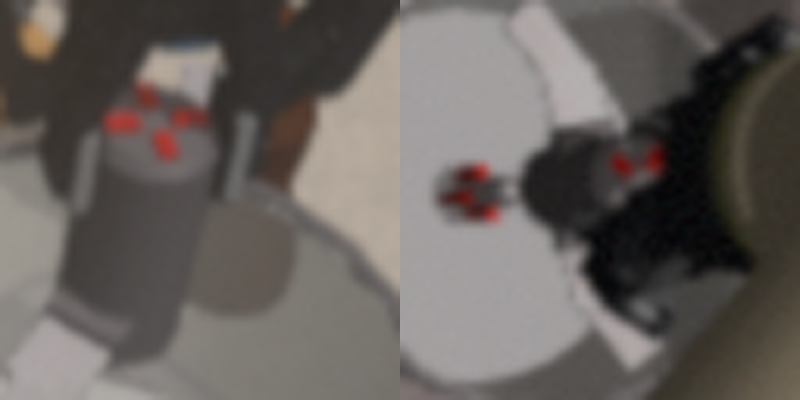

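```bash
python3 - <<'E'
from h import *
q=world('side',[(330+(u+.5)/6.25-.5,220+(v+.5)/6.25-.5) for u,v in[(122,122),(147,96),(190,118),(166,145)]],.3021)
m=q.mean(0);print(m,[(np.degrees(np.arctan2(*(v-m)[1::-1]))-45)%90 for v in q])
f=lambda p,z:world('side',[(327+(u-400+.5)/12.5-.5,288+(v+.5)/12.5-.5) for u,v in p],z)
q=f([(575,247),(662,238),(547,162)],.104);m=(q[1]+q[2])/2;print([(np.degrees(np.arctan2(*(v-m)[1::-1])))%90 for v in q])
go(.4795,-.353,.21,np.radians(-32.5))
E
```

```text
[ 0.48047354 -0.35233171  0.3021    ] [np.float64(9.96668346597582), np.float64(13.013536160384803), np.float64(10.642966739897588), np.float64(13.48944997369884)]
[np.float64(17.429715870521648), np.float64(9.676196519240321), np.float64(9.676196519240378)]
rot [ 0.    -0.001  0.002]
rot [ 2.000e-03  0.000e+00 -3.139e+00]
shift [-0.0014 -0.0003  0.0643] pos [ 0.4805 -0.352   0.2743] q [-0.21  0.35  0.99  1.52 -0.3   1.43  0.23] F [ 0.9  0.8 -1.2] t 34.12
```

Blade and spindle are aligned to about 1° and 3 mm. Lowering in stages while watching the force.

In the tool's units: 0.073 m is 73, -0.0018 m is -1.8.

send_path(motion="0,0,0,-1.8,0,30,0.4\n0,0,0,-1.8,0,60,0.4\n0,0,0,-1.8,0,73,0.4\n0,0,0,-1.8,0,73,0.4")

```text
clock: 34.62
position: [0.4792, -0.354, 0.2009]
ee_rot: [0.877, 0.481, -0.0, -0.0]
ft_force: [-0.9, 0.2, -1.1]
grip_width: 0.455
grasp_force: 62.0
```

send_path(motion="0,0,0,0,0,5,0.4\n0,0,0,0,0,10,0.4\n0,0,0,0,0,15,0.4\n0,0,0,0,0,15,0.4")

```text
clock: 35.12
position: [0.4791, -0.3543, 0.1857]
ee_rot: [0.877, 0.481, -0.0, -0.0]
ft_force: [0.2, -0.8, -1.5]
grip_width: 0.45
grasp_force: 62.0
```

```bash
python3 -c "
from h import *
go(.48,-.353,.13)"
```

```text
shift [0.0015 0.0001 0.0557] pos [ 0.4791 -0.3543  0.1857] q [-0.18  0.42  0.95  1.64 -0.35  1.27  0.27] F [ 0.2 -0.8 -1.5] t 35.12
```

send_path(motion="0,0,0,0,0,5,0.4\n0,0,0,0,0,10,0.4\n0,0,0,0,0,15,0.4\n0,0,0,0,0,20,0.4\n0,0,0,0,0,20,0.4")

```text
clock: 35.75
position: [0.4796, -0.3546, 0.1656]
ee_rot: [0.877, 0.481, 0.0, 0.0]
ft_force: [5.6, -3.4, -5.7]
grip_width: 0.45
grasp_force: 61.7
```

send_path(motion="0,0,0,0,0,4,0.4\n0,0,0,0,0,8,0.4\n0,0,0,0,0,12,0.4\n0,0,0,0,0,12,0.4")

```text
clock: 36.25
position: [0.4797, -0.3546, 0.1537]
ee_rot: [0.877, 0.481, 0.0, 0.0]
ft_force: [5.4, -3.8, -3.6]
grip_width: 0.454
grasp_force: 61.9
```

It meshed: the underside is at 92 mm with no vertical force. A small sideways correction, then push home.

In the tool's units: 0.001 m is 1, 0.026 m is 26.

send_path(motion="0,0,0,0,1,6,0.4\n0,0,0,0,1,12,0.4\n0,0,0,0,1,18,0.4\n0,0,0,0,1,23,0.4\n0,0,0,0,1,26,0.4\n0,0,0,0,1,26,0.4")

```text
clock: 37.0
position: [0.4799, -0.3548, 0.1279]
ee_rot: [0.877, 0.481, -0.0, -0.0]
ft_force: [1.6, -0.4, -0.9]
grip_width: 0.454
grasp_force: 62.2
```

send_path(motion="0,0,0,0,0,2,0.4\n0,0,0,0,0,2,0.4")

```text
clock: 37.25
position: [0.4799, -0.355, 0.1277]
ee_rot: [0.877, 0.481, 0.001, -0.0]
ft_force: [-5.3, 4.4, 18.9]
grip_width: 0.456
grasp_force: 64.6
```

The blade is home, with a firm stop at 19 N. Release, rise clear and check the table.

send_path(motion="0,0,0,0,0,-2,0.4\n0,0,0,0,0,-2,0.55\n0,0,0,0,0,-2,0.65\n0,0,0,0,0,-2,0.65\n0,0,0,0,0,-30,0.65\n0,0,0,0,0,-80,0.65\n0,0,0,0,0,-130,0.65\n0,0,0,0,0,-140,0.65\n0,0,0,0,0,-140,0.65")

```text
clock: 38.38
position: [0.4802, -0.3549, 0.266]
ee_rot: [0.877, 0.481, 0.0, 0.0]
ft_force: [-0.1, 0.1, -0.5]
grip_width: 0.649
grasp_force: 0.0
```

```bash
python3 - <<'E'
from h import *
print(yellow(manip.camera('top')),yellow(manip.camera('side')))
go(.492,.3594,.2,np.radians(63))
E
```

```text
[([338.4, 76.6], 652), ([120.7, 208.5], 219), ([144.1, 223.1], 227), ([105.8, 235.4], 224), ([129.8, 249.0], 232)] [([176.8, 138.8], 53), ([177.8, 154.4], 70), ([431.4, 166.7], 390)]
rot [-0.002 -0.002 -1.666]
rot [-0.002  0.002  1.475]
shift [ 0.6087 -0.3728  0.0653] pos [ 0.4797 -0.3544  0.2645] q [-0.2   0.36  0.99  1.53 -0.3   1.42  0.24] F [-0.2  0.6 -0.9] t 38.48
```

send_path(motion="0,0,-0.6,40,-25,0,0.65\n0,0,-1.2,90,-55,0,0.65\n0,0,-1.8,140,-86,0,0.65\n0,0,-2.4,190,-116,0,0.65\n0,0,-3,240,-147,0,0.65\n0,0,-3.6,290,-178,10,0.65\n0,0,-4.2,340,-208,20,0.65\n0,0,-4.8,390,-239,30,0.65\n0,0,-5.4,440,-270,40,0.65\n0,0,-6,490,-300,50,0.62\n0,0,-6.75,540,-330,60,0.6\n0,0,-7.5,580,-355,65,0.6\n0,0,-8.33,608.7,-372.8,65,0.6\n0,0,-8.33,608.7,-372.8,65,0.6\n0,0,-8.33,608.7,-372.8,65,0.6\n0,0,-8.33,608.7,-372.8,65,0.6")

```text
clock: 40.48
position: [0.4928, 0.3574, 0.2008]
ee_rot: [0.235, 0.972, -0.0, -0.0]
ft_force: [0.6, 0.8, 0.2]
grip_width: 0.601
grasp_force: 0.0
```

```bash
python3 - <<'E'
from h import *
go(.492,.3594,.075,np.radians(63))
cv2.imwrite('pics/sb.png',manip.camera('side')); 
E
```

```text
rot [-0.001 -0.    -0.003]
rot [-0.000e+00  1.000e-03  3.138e+00]
shift [0.0016 0.0015 0.1258] pos [0.4928 0.3574 0.2008] q [-1.03  0.32  0.41  1.57 -0.13  1.28  0.5 ] F [0.6 0.8 0.2] t 40.48
```

In the tool's units: 0.125 m is 125, 0.115 m is 115.

send_path(motion="0,0,0,1,1.5,50,0.6\n0,0,0,1,1.5,90,0.6\n0,0,0,1,1.5,115,0.6\n0,0,0,1,1.5,125,0.6\n0,0,0,1,1.5,125,0.5\n0,0,0,1,1.5,125,0.4\n0,0,0,1,1.5,125,0.3\n0,0,0,1,1.5,125,0.3\n0,0,0,1,1.5,125,0.3\n0,0,0,1,1.5,80,0.3\n0,0,0,1,1.5,30,0.3\n0,0,0,1,1.5,-30,0.3\n0,0,0,1,1.5,-50,0.3\n0,0,0,1,1.5,-50,0.3", clamp_n=30)

```text
clock: 42.28
position: [0.4927, 0.3609, 0.2524]
ee_rot: [0.234, 0.972, 0.001, 0.001]
ft_force: [1.5, 0.5, -1.7]
grip_width: 0.364
grasp_force: 34.8
```

```bash
python3 - <<'E'
from h import *
go(.4904,-.404,.25,np.radians(-78))
E
```

```text
rot [ 2.00e-03 -3.00e-03  2.46e+00]
rot [ 0.002  0.001 -0.681]
shift [-0.3455 -0.6824  0.0009] pos [0.4927 0.3609 0.2524] q [-1.04  0.3   0.42  1.49 -0.12  1.37  0.49] F [ 1.5  0.5 -1.7] t 42.27
```

In the tool's units: -0.49 m is -490, -0.6824 m is -682.4, 2.46 rad is 12.3.

send_path(motion="0,0,0.8,-20,-40,0,0.3\n0,0,1.6,-45,-90,0,0.3\n0,0,2.4,-70,-140,0,0.3\n0,0,3.2,-95,-190,0,0.3\n0,0,4,-120,-240,0,0.3\n0,0,4.8,-145,-290,0,0.3\n0,0,5.6,-170,-340,0,0.3\n0,0,6.4,-195,-390,0,0.3\n0,0,7.2,-220,-440,0,0.3\n0,0,8,-245,-490,0,0.3\n0,0,8.8,-270,-540,0,0.3\n0,0,9.6,-295,-590,0,0.3\n0,0,10.4,-320,-630,0,0.3\n0,0,11.2,-335,-665,0,0.3\n0,0,12,-345.5,-682.4,0,0.3\n0,0,12.3,-345.5,-682.4,0,0.3\n0,0,12.3,-345.5,-682.4,0,0.3\n0,0,12.3,-345.5,-682.4,0,0.3")

```text
clock: 44.52
position: [0.4898, -0.4038, 0.2501]
ee_rot: [0.994, 0.106, -0.0, -0.0]
ft_force: [-0.0, -0.4, -2.2]
grip_width: 0.369
grasp_force: 34.7
```

```bash
python3 - <<'E'
from h import *
go(.4904,-.404,.167,np.radians(-78))
E
```

```text
rot [-0.001  0.001  0.002]
rot [-1.000e-03 -2.000e-03 -3.139e+00]
shift [0.0006 0.0004 0.0831] pos [ 0.4898 -0.4038  0.2501] q [-0.13  0.54  1.1   1.45 -0.48  1.45 -0.39] F [-0.  -0.4 -2.2] t 44.52
```

In the tool's units: 0.083 m is 83, 0.07 m is 70.

send_path(motion="0,0,0,0,0,40,0.3\n0,0,0,0,0,70,0.3\n0,0,0,0,0,83,0.3\n0,0,0,0,0,83,0.3\n0,0,0,0,0,83,0.5\n0,0,0,0,0,83,0.5\n0,0,0,0,0,83,0.5\n0,0,0,0,0,40,0.5\n0,0,0,0,0,0,0.5\n0,0,0,0,0,-10,0.5\n0,0,0,0,0,-10,0.5")

```text
clock: 45.9
position: [0.4901, -0.4044, 0.2613]
ee_rot: [0.994, 0.105, 0.0, 0.0]
ft_force: [-0.0, 0.6, -1.5]
grip_width: 0.501
grasp_force: 0.0
```

```bash
python3 - <<'E'
from h import *
print(yellow(manip.camera('top')))
S=manip.camera('side');cv2.imwrite('pics/c12.png',np.hstack([crop(S,270,220,134,134,3)]))
go(.4110,.4019,.2,np.radians(63))
E
```

```text
[([338.4, 76.6], 652), ([120.6, 208.5], 218), ([105.7, 235.4], 225), ([129.7, 249.0], 231)]
rot [-2.00e-03 -1.00e-03 -2.46e+00]
rot [-0.001  0.001  0.681]
shift [ 0.0909 -0.8045  0.0608] pos [ 0.4898 -0.4039  0.2599] q [-0.13  0.53  1.1   1.43 -0.47  1.47 -0.4 ] F [ 0.5  0.9 -0.2] t 46.0
```

View pics/c12.png

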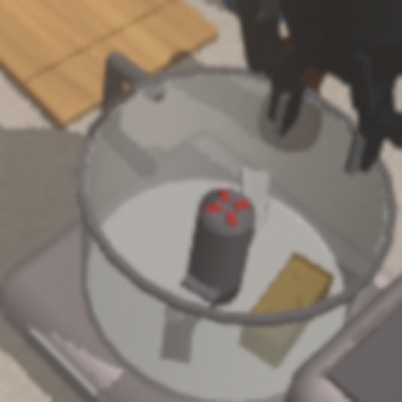

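The blade is home, and cheese A lies flat on the bowl floor beside the hub. Next is C.

send_path(motion="0,0,-0.8,5,-40,0,0.6\n0,0,-1.6,10,-90,0,0.6\n0,0,-2.4,15,-145,0,0.6\n0,0,-3.2,20,-200,0,0.6\n0,0,-4,30,-255,0,0.6\n0,0,-4.8,35,-310,0,0.6\n0,0,-5.6,40,-365,0,0.6\n0,0,-6.4,50,-420,0,0.6\n0,0,-7.2,55,-475,0,0.6\n0,0,-8,60,-530,10,0.6\n0,0,-8.8,65,-585,20,0.6\n0,0,-9.6,70,-640,30,0.6\n0,0,-10.4,80,-690,40,0.6\n0,0,-11.2,85,-740,50,0.6\n0,0,-12,90,-780,60,0.6\n0,0,-12.3,91,-804.5,61,0.6\n0,0,-12.3,91,-804.5,61,0.6\n0,0,-12.3,91,-804.5,61,0.6\n0,0,-12.3,91,-804.5,61,0.6")

```text
clock: 48.38
position: [0.4121, 0.4002, 0.2006]
ee_rot: [0.235, 0.972, 0.0, 0.0]
ft_force: [-0.4, 0.2, 0.2]
grip_width: 0.599
grasp_force: 0.0
```

```bash
python3 - <<'E'
from h import *
go(.4110,.4019,.075,np.radians(63))
E
```

```text
rot [ 0.001 -0.    -0.004]
rot [-0.000e+00 -1.000e-03  3.138e+00]
shift [0.0017 0.0009 0.1256] pos [0.4121 0.4002 0.2006] q [-1.34  0.26  0.59  1.67 -0.15  1.26  0.37] F [-0.4  0.2  0.2] t 48.38
```

send_path(motion="0,0,0,1,1,50,0.6\n0,0,0,1,1,90,0.6\n0,0,0,1,1,115,0.6\n0,0,0,1,1,125,0.6\n0,0,0,1,1,125,0.5\n0,0,0,1,1,125,0.4\n0,0,0,1,1,125,0.3\n0,0,0,1,1,125,0.3\n0,0,0,1,1,125,0.3\n0,0,0,1,1,80,0.3\n0,0,0,1,1,30,0.3\n0,0,0,1,1,-30,0.3\n0,0,0,1,1,-50,0.3\n0,0,0,1,1,-50,0.3", clamp_n=30)

```text
clock: 50.12
position: [0.4113, 0.4032, 0.2513]
ee_rot: [0.234, 0.972, 0.001, 0.0]
ft_force: [0.2, 0.0, -1.4]
grip_width: 0.365
grasp_force: 34.7
```

```bash
python3 - <<'E'
from h import *
go(.4696,-.306,.25,np.radians(-78))
E
```

```text
rot [ 1.000e-03 -3.000e-03  2.461e+00]
rot [ 0.002  0.001 -0.681]
shift [-3.742e-01 -6.053e-01 -2.000e-04] pos [0.4113 0.4032 0.2513] q [-1.36  0.23  0.6   1.6  -0.13  1.36  0.35] F [ 0.2  0.  -1.4] t 50.12
```

In the tool's units: -0.605 m is -605, -0.575 m is -575, 2.46 rad is 12.3.

send_path(motion="0,0,0.8,-25,-40,0,0.3\n0,0,1.6,-55,-85,0,0.3\n0,0,2.4,-85,-130,0,0.3\n0,0,3.2,-110,-175,0,0.3\n0,0,4,-140,-220,0,0.3\n0,0,4.8,-165,-265,0,0.3\n0,0,5.6,-195,-310,0,0.3\n0,0,6.4,-220,-355,0,0.3\n0,0,7.2,-250,-400,0,0.3\n0,0,8,-275,-445,0,0.3\n0,0,8.8,-305,-490,0,0.3\n0,0,9.6,-330,-535,0,0.3\n0,0,10.4,-355,-575,0,0.3\n0,0,11.2,-374,-605,0,0.3\n0,0,12,-374,-605,0,0.3\n0,0,12.3,-374,-605,0,0.3\n0,0,12.3,-374,-605,0,0.3\n0,0,12.3,-374,-605,0,0.3")

```text
clock: 52.38
position: [0.4689, -0.3057, 0.2493]
ee_rot: [0.994, 0.106, -0.0, -0.0]
ft_force: [-0.0, -0.1, -0.8]
grip_width: 0.37
grasp_force: 34.6
```

```bash
python3 - <<'E'
from h import *
go(.4696,-.306,.167,np.radians(-78))
E
```

```text
rot [-0.001  0.001  0.002]
rot [-1.00e-03 -1.00e-03 -3.14e+00]
shift [0.0007 0.0005 0.0823] pos [ 0.4689 -0.3057  0.2493] q [-0.52  0.39  1.29  1.66 -0.38  1.39 -0.53] F [-0.  -0.1 -0.8] t 52.38
```

In the tool's units: 0.082 m is 82, 0.07 m is 70.

send_path(motion="0,0,0,0,0,40,0.3\n0,0,0,0,0,70,0.3\n0,0,0,0,0,82,0.3\n0,0,0,0,0,82,0.3\n0,0,0,0,0,82,0.5\n0,0,0,0,0,82,0.5\n0,0,0,0,0,82,0.5\n0,0,0,0,0,40,0.5\n0,0,0,0,0,0,0.5\n0,0,0,0,0,-10,0.5\n0,0,0,0,0,-10,0.5")

```text
clock: 53.75
position: [0.4694, -0.3061, 0.2602]
ee_rot: [0.994, 0.105, 0.001, -0.0]
ft_force: [-0.6, 0.3, 0.1]
grip_width: 0.501
grasp_force: 0.0
```

```bash
python3 - <<'E'
from h import *
print(yellow(manip.camera('top')),yellow(manip.camera('side')))
go(.5315,.4365,.2,np.radians(63))
E
```

```text
[([338.4, 76.6], 653), ([120.5, 208.7], 224), ([361.3, 225.4], 46), ([105.6, 235.5], 223), ([364.2, 242.0], 41)] [([174.9, 138.6], 59), ([432.2, 166.9], 373), ([319.4, 304.1], 69)]
rot [-2.00e-03 -1.00e-03 -2.46e+00]
rot [-0.001  0.001  0.681]
shift [ 0.216  -0.7127  0.0596] pos [ 0.4689 -0.3056  0.259 ] q [-0.51  0.36  1.27  1.64 -0.35  1.4  -0.56] F [-0.3 -1.4 -0.8] t 53.85
```

C is visible in the bowl, and B and D are still where I left them. Next is D.

send_path(motion="0,0,-0.8,12,-40,0,0.6\n0,0,-1.6,25,-90,0,0.6\n0,0,-2.4,40,-140,0,0.6\n0,0,-3.2,60,-190,0,0.6\n0,0,-4,75,-240,0,0.6\n0,0,-4.8,90,-290,0,0.6\n0,0,-5.6,105,-340,0,0.6\n0,0,-6.4,120,-390,0,0.6\n0,0,-7.2,135,-440,0,0.6\n0,0,-8,150,-490,10,0.6\n0,0,-8.8,165,-540,20,0.6\n0,0,-9.6,180,-590,30,0.6\n0,0,-10.4,195,-640,40,0.6\n0,0,-11.2,210,-690,50,0.6\n0,0,-12,216,-713,60,0.6\n0,0,-12.3,216,-713,60,0.6\n0,0,-12.3,216,-713,60,0.6\n0,0,-12.3,216,-713,60,0.6\n0,0,-12.3,216,-713,60,0.6")

```text
clock: 56.22
position: [0.532, 0.436, 0.2001]
ee_rot: [0.234, 0.972, 0.0, -0.0]
ft_force: [-0.7, -0.5, 0.1]
grip_width: 0.597
grasp_force: 0.0
```

```bash
python3 - <<'E'
from h import *
go(.5315,.4365,.0755,np.radians(63))
E
```

```text
rot [ 0.    -0.    -0.002]
rot [-0.   -0.    3.14]
shift [0.0007 0.0003 0.1246] pos [0.532  0.436  0.2001] q [-1.2   0.55  0.67  1.35 -0.34  1.36  0.57] F [-0.7 -0.5  0.1] t 56.23
```

In the tool's units: 0.125 m is 125, 0.115 m is 115.

send_path(motion="0,0,0,1,0,50,0.6\n0,0,0,1,0,90,0.6\n0,0,0,1,0,115,0.6\n0,0,0,1,0,125,0.6\n0,0,0,1,0,125,0.5\n0,0,0,1,0,125,0.4\n0,0,0,1,0,125,0.3\n0,0,0,1,0,125,0.3\n0,0,0,1,0,125,0.3\n0,0,0,1,0,80,0.3\n0,0,0,1,0,30,0.3\n0,0,0,1,0,-30,0.3\n0,0,0,1,0,-50,0.3\n0,0,0,1,0,-50,0.3", clamp_n=30)

```text
clock: 57.98
position: [0.5313, 0.4369, 0.2508]
ee_rot: [0.234, 0.972, 0.001, 0.0]
ft_force: [0.4, 0.5, -1.5]
grip_width: 0.369
grasp_force: 33.7
```

```bash
python3 - <<'E'
from h import *
go(.4904,-.404,.25,np.radians(-78))
E
```

```text
rot [ 1.00e-03 -2.00e-03  2.46e+00]
rot [ 0.001  0.001 -0.681]
shift [-3.457e-01 -7.676e-01 -3.000e-04] pos [0.5313 0.4369 0.2508] q [-1.2   0.53  0.68  1.27 -0.33  1.45  0.55] F [ 0.4  0.5 -1.5] t 57.98
```

send_path(motion="0,0,0.8,-20,-45,0,0.3\n0,0,1.6,-45,-100,0,0.3\n0,0,2.4,-70,-155,0,0.3\n0,0,3.2,-95,-210,0,0.3\n0,0,4,-120,-265,0,0.3\n0,0,4.8,-145,-320,0,0.3\n0,0,5.6,-170,-375,0,0.3\n0,0,6.4,-195,-430,0,0.3\n0,0,7.2,-220,-485,0,0.3\n0,0,8,-245,-540,0,0.3\n0,0,8.8,-270,-595,0,0.3\n0,0,9.6,-295,-650,0,0.3\n0,0,10.4,-320,-700,0,0.3\n0,0,11.2,-340,-745,0,0.3\n0,0,12,-345.7,-767.6,0,0.3\n0,0,12.3,-345.7,-767.6,0,0.3\n0,0,12.3,-345.7,-767.6,0,0.3\n0,0,12.3,-345.7,-767.6,0,0.3")

```text
clock: 60.22
position: [0.4901, -0.4034, 0.2489]
ee_rot: [0.994, 0.106, -0.001, -0.001]
ft_force: [-0.4, 1.0, -2.1]
grip_width: 0.366
grasp_force: 33.6
```

```bash
python3 - <<'E'
from h import *
go(.4904,-.404,.172,np.radians(-78))
E
```

```text
rot [-0.001  0.001  0.002]
rot [-2.000e-03 -2.000e-03 -3.139e+00]
shift [0.0002 0.0008 0.0769] pos [ 0.4901 -0.4034  0.2489] q [-0.19  0.61  1.23  1.45 -0.57  1.48 -0.33] F [-0.4  1.  -2.1] t 60.23
```

In the tool's units: 0.08 m is 80, 0.07 m is 70.

send_path(motion="0,0,0,0,0,40,0.3\n0,0,0,0,0,70,0.3\n0,0,0,0,0,80,0.3\n0,0,0,0,0,80,0.3\n0,0,0,0,0,80,0.5\n0,0,0,0,0,80,0.5\n0,0,0,0,0,80,0.5\n0,0,0,0,0,40,0.5\n0,0,0,0,0,0,0.5\n0,0,0,0,0,-10,0.5\n0,0,0,0,0,-10,0.5")

```text
clock: 61.6
position: [0.4902, -0.4042, 0.2603]
ee_rot: [0.994, 0.105, 0.0, 0.0]
ft_force: [-0.1, -0.1, -0.1]
grip_width: 0.501
grasp_force: 0.0
```

```bash
python3 - <<'E'
from h import *
print(yellow(manip.camera('top')),yellow(manip.camera('side')))
go(.449,.478,.2,np.radians(63))
E
```

```text
[([338.4, 76.6], 651), ([394.3, 228.0], 95), ([361.2, 225.4], 45), ([105.5, 235.5], 220), ([365.0, 241.8], 45)] [([147.7, 141.9], 42), ([439.6, 169.1], 190), ([319.3, 304.0], 67), ([362.5, 310.5], 85)]
rot [-1.00e-03 -1.00e-03 -2.46e+00]
rot [-0.001  0.001  0.681]
shift [ 0.1437 -0.8708  0.0599] pos [ 0.49   -0.4037  0.2589] q [-0.18  0.6   1.23  1.44 -0.57  1.49 -0.33] F [ 0.6 -1.3  0.9] t 61.7
```

Last one: B, at (.449,.478).

The manual's scale: shifts go in mm and turns go in units of 0.2 rad. Converting my numbers, -0.871 m is -871, -0.85 m is -850, -2.46 rad is -12.3.

send_path(motion="0,0,-0.7,8,-45,0,0.6\n0,0,-1.4,17,-100,0,0.6\n0,0,-2.1,26,-155,0,0.6\n0,0,-2.85,35,-210,0,0.6\n0,0,-3.6,44,-265,0,0.6\n0,0,-4.35,53,-320,0,0.6\n0,0,-5.1,62,-375,0,0.6\n0,0,-5.85,71,-430,0,0.6\n0,0,-6.6,80,-485,0,0.6\n0,0,-7.35,89,-540,10,0.6\n0,0,-8.1,98,-595,20,0.6\n0,0,-8.85,107,-650,30,0.6\n0,0,-9.6,116,-705,40,0.6\n0,0,-10.35,125,-760,50,0.6\n0,0,-11.1,134,-810,60,0.6\n0,0,-11.8,140,-850,60,0.6\n0,0,-12.3,143.7,-871,60,0.6\n0,0,-12.3,143.7,-871,60,0.6\n0,0,-12.3,143.7,-871,60,0.6\n0,0,-12.3,143.7,-871,60,0.6")

```text
clock: 64.2
position: [0.4497, 0.4764, 0.2002]
ee_rot: [0.235, 0.972, -0.0, -0.0]
ft_force: [0.1, -0.4, -0.2]
grip_width: 0.598
grasp_force: 0.0
```

```bash
python3 - <<'E'
from h import *
go(.449,.478,.0755,np.radians(63))
E
```

```text
rot [-0.    -0.    -0.003]
rot [-0.     0.     3.138]
shift [0.0013 0.0011 0.1247] pos [0.4497 0.4764 0.2002] q [-1.41  0.49  0.75  1.45 -0.34  1.33  0.45] F [ 0.1 -0.4 -0.2] t 64.2
```

In the tool's units: 0.125 m is 125, 0.115 m is 115.

send_path(motion="0,0,0,1,1,50,0.6\n0,0,0,1,1,90,0.6\n0,0,0,1,1,115,0.6\n0,0,0,1,1,125,0.6\n0,0,0,1,1,125,0.5\n0,0,0,1,1,125,0.4\n0,0,0,1,1,125,0.3\n0,0,0,1,1,125,0.3\n0,0,0,1,1,125,0.3\n0,0,0,1,1,80,0.3\n0,0,0,1,1,30,0.3\n0,0,0,1,1,-30,0.3\n0,0,0,1,1,-50,0.3\n0,0,0,1,1,-50,0.3", clamp_n=30)

```text
clock: 65.95
position: [0.4491, 0.4793, 0.2507]
ee_rot: [0.234, 0.972, 0.001, 0.0]
ft_force: [0.3, 0.5, -1.6]
grip_width: 0.369
grasp_force: 33.8
```

```bash
python3 - <<'E'
from h import *
go(.4696,-.306,.25,np.radians(-78))
E
```

```text
rot [ 1.00e-03 -2.00e-03  2.46e+00]
rot [ 0.002  0.001 -0.681]
shift [-3.752e-01 -6.902e-01 -4.000e-04] pos [0.4491 0.4793 0.2507] q [-1.42  0.47  0.76  1.37 -0.32  1.42  0.43] F [ 0.3  0.5 -1.6] t 65.95
```

In the tool's units: -0.69 m is -690, -0.67 m is -670, 2.46 rad is 12.3.

send_path(motion="0,0,0.8,-22,-40,0,0.3\n0,0,1.6,-50,-90,0,0.3\n0,0,2.4,-77,-140,0,0.3\n0,0,3.2,-103,-190,0,0.3\n0,0,4,-130,-240,0,0.3\n0,0,4.8,-157,-290,0,0.3\n0,0,5.6,-185,-340,0,0.3\n0,0,6.4,-212,-390,0,0.3\n0,0,7.2,-240,-440,0,0.3\n0,0,8,-266,-490,0,0.3\n0,0,8.8,-293,-540,0,0.3\n0,0,9.6,-320,-590,0,0.3\n0,0,10.4,-345,-635,0,0.3\n0,0,11.2,-365,-670,0,0.3\n0,0,12,-375,-690,0,0.3\n0,0,12.3,-375,-690,0,0.3\n0,0,12.3,-375,-690,0,0.3\n0,0,12.3,-375,-690,0,0.3")

```text
clock: 68.2
position: [0.4694, -0.3048, 0.2491]
ee_rot: [0.994, 0.107, -0.001, -0.001]
ft_force: [-0.2, 0.7, -0.9]
grip_width: 0.364
grasp_force: 33.7
```

```bash
python3 - <<'E'
from h import *
go(.4696,-.306,.172,np.radians(-78))
E
```

```text
rot [-0.001  0.001  0.005]
rot [-1.000e-03 -2.000e-03 -3.137e+00]
shift [0.0001 0.0013 0.0771] pos [ 0.4694 -0.3048  0.2491] q [-0.52  0.38  1.29  1.66 -0.38  1.39 -0.53] F [-0.2  0.7 -0.9] t 68.2
```

Drop it, then rise and back off towards the board side to leave both cameras a clear view.

send_path(motion="0,0,0,0,1,40,0.3\n0,0,0,0,1,70,0.3\n0,0,0,0,1,78,0.3\n0,0,0,0,1,78,0.3\n0,0,0,0,1,78,0.5\n0,0,0,0,1,78,0.5\n0,0,0,0,1,78,0.5\n0,0,0,0,1,40,0.5\n0,0,0,0,1,0,0.5\n0,0,0,0,0,-30,0.5\n0,0,0,10,-50,-30,0.5\n0,0,0,20,-110,-30,0.5\n0,0,0,30,-170,-30,0.5\n0,0,0,30,-230,-30,0.5\n0,0,0,30,-270,-30,0.5\n0,0,0,30,-270,-30,0.5\n0,0,0,30,-270,-30,0.5")

```text
clock: 70.32
position: [0.4425, -0.0364, 0.2802]
ee_rot: [0.995, 0.104, 0.0, -0.0]
ft_force: [-0.0, -1.3, 0.8]
grip_width: 0.499
grasp_force: 0.0
```

```bash
python3 - <<'E'
from h import *
T=manip.camera('top').astype(float);S=manip.camera('side')
print(yellow(T.astype(np.uint8)),yellow(S)); go(.48,-.1,.28)
T0=cv2.imread('pics/top0raw.png').astype(float); S0=cv2.imread('pics/side0raw.png').astype(float)
# bystanders: differences top: jar, mug, mill
for n,(x,y) in dict(jar=(187,160),mug=(303,133),mill=(344,167)).items(): print(n,np.abs(T-T0)[y-14:y+15,x-14:x+15].mean().round(1))
# bowl yellow pixels (looser)
h=cv2.cvtColor(T.astype(np.uint8),cv2.COLOR_BGR2HSV); m=cv2.inRange(h,(18,80,60),(36,255,255)); m[:190]=0;m[:,:330]=0
print('bowl top',cv2.connectedComponentsWithStats(m)[2:])
yy,xx=np.mgrid[:384,:512]; W=world('top',np.c_[xx.ravel(),yy.ravel()],.044).reshape(384,512,3)
b,g,r=T[...,0],T[...,1],T[...,2]
d=W[...,:2]-[.399,.2635]; rad=np.hypot(d[...,0],d[...,1]); an=np.degrees(np.arctan2(d[...,1],d[...,0]))
k=(rad>.029)&(rad<.062); wr=np.clip(r-(g+b)/2-10,0,None)*k; wb=np.clip(b-(g+r)/2-8,0,None)*k
for w in(wr,wb): print((w*an).sum()/w.sum(),w.sum(),(w*np.abs(an-64)).sum()/w.sum())
E
```

```text
[([338.4, 76.6], 656), ([394.3, 228.0], 98), ([364.8, 233.8], 200)] [([432.2, 167.0], 360), ([324.8, 287.3], 265), ([362.5, 310.6], 89)]
shift [0.0237 0.0691 0.0001] pos [ 0.4426 -0.0372  0.2801] q [-1.04 -0.25  0.89  1.87  0.2   1.44 -1.56] F [ 0.1 -0.2  0.4] t 70.42
jar 5.0
mug 3.1
mill 4.2
bowl top (array([[     0,      0,    512,    384, 195935],
       [   385,    216,     19,     24,    348],
       [   355,    221,     17,     25,    324],
       [   510,    313,      1,      1,      1]], dtype=int32), array([[255.07220252, 191.36734631],
       [394.72701149, 226.98275862],
       [363.87962963, 233.2345679 ],
       [510.        , 313.        ]]))
43.87431045415295 1163.5 52.87361268044009
65.80959465084318 51.0 5.5606913560984506
```

```bash
python3 - <<'E'
from h import *
T=np.mean([manip.camera('top').astype(float) for _ in range(3)],0)
yy,xx=np.mgrid[:384,:512]; W=world('top',np.c_[xx.ravel(),yy.ravel()],.044).reshape(384,512,3)
b,g,r=T[...,0],T[...,1],T[...,2]
d=W[...,:2]-[.3985,.2635]; rad=np.hypot(d[...,0],d[...,1]); an=np.degrees(np.arctan2(d[...,1],d[...,0]))
k=(rad>.027)&(rad<.064)&(np.abs(an-64)<20)
wr=np.clip(r-(g+b)/2-15,0,None)*k; wb=np.clip(b-(g+r)/2-5,0,None)*k
for w in(wr,wb): print((w*an).sum()/w.sum(),(w*rad).sum()/w.sum(),w.sum())
for R1,R2 in((.03,.042),(.042,.05),(.05,.062)):
    q=(rad>R1)&(rad<R2); print(R1,[((w*q*an).sum()/max(1e-9,(w*q).sum())).round(1) for w in(wr,wb)])
E
```

```text
64.21429079185424 0.04901086936696955 558.0000000000002
62.71167888428321 0.0324495831785375 119.16666666666667
0.03 [np.float64(64.3), np.float64(65.6)]
0.042 [np.float64(61.5), np.float64(65.9)]
0.05 [np.float64(65.0), np.float64(66.8)]
```

Four cheeses are in the bowl in two stacks, the platform is empty, and the zero mark and needle agree to about 1.5°. The bystanders look unchanged. Handing in.

```bash
python3 -c "
from workcell import manip
print(manip.hand_in())"
```

```text
the job is handed in; nothing more can be done
None
```

The job is handed in with no verdict returned: all four cheeses were weighed together and are in the bowl, the blade was meshed and pushed home before any cheese went in, and the empty scale reads zero to about 1.5° (roughly 8 g); the mill, mug and jar look undisturbed.

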